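Strip and re-zero the bench balance, and close the cups

TASK

Close down the weighing corner: press the balance's release button fully in, twist the weighing pan a quarter turn anticlockwise, lift it off and set it down upright in the middle of the wash tray; only then, as the balance shifts without its pan, turn the tare knob until its pointer stands on the zero mark, and last of these press the off button in. Also, at any time, fit every lid that lies about on the upright cup of its own shape (round, square or oblong) so that it is fully home; a cup without a lid stays open. Leave the other things on the bench as they are.

Things in the scene. Friction and masses are not known exactly. Their poses are not given: they have to be found in the camera images.
- balance: Bench balance, a white box 230 (x) x 300 (y) x 60 mm high, fixed. Origin: centre of its underside, x away from its front, z up. On its flat top (z = 60 mm) are the bayonet mount at (0, 68) mm, the release button at (-90, 68) mm the tare dial at (0, -78) mm and the off button at (-90, -122) mm
- mount (a point): Centre of the bayonet mount on the balance's top, axes as the balance. Claws on its +y and -y sides (outer radius 67 mm, 15.5 mm high) hold the pan's lugs down while the pan's x lies along the balance's y. Turned a quarter turn anticlockwise from above, the lugs lie along the balance's x, clear of the claws (free from 65 degrees, hard stop about 5 past 90): lift straight up. 3 mm of play
- release (a joint): Release button travel in m: 0 = out (locking pins block the twist), 0.013 = fully in (pins withdrawn). Pressed straight down with about 7 N; it stays in where it is pushed. The pins are clear of the lugs from about 0.0105
- release_top (a point): Centre of the button's top face (black, 30 mm across); with the button out it stands 28 mm above the balance's top
- tare (a joint): Angle of the tare knob in rad, growing anticlockwise seen from above; 0 = the pointer stands on the zero mark; range -2.8 to 2.8; stays where it is left (friction about 0.06 N m)
- tare_grip (a point): On the knob's vertical axis, 32 mm above the balance's top; its x axis runs along the knob's bar and turns with it. The bar is 60 mm long, 14 mm wide, from 14 to 42 mm above the balance's top. A black pointer sticks out of the knob at the -x end of the bar over a white dial; a white line on top of the bar marks the same end
- zero_mark (a point): The zero mark, the longest and thickest tick of the dial, on its front side (58 mm from the knob's axis towards the balance's -x)
- power (a joint): Off button travel in m: 0 = out (balance on), 0.006 = fully in (off). Pressed straight down with about 3 N; it stays in where it is pushed
- power_top (a point): Centre of the off button's top face (grey, 26 mm across, in a black rim, at the front corner of the dial's half of the balance); with the button out it stands 12 mm above the balance's top
- pan: Weighing pan: round steel dish, 88 mm across, 18 mm high, with two lugs 24 mm wide that reach 58 mm from its centre along its +x and -x (z = 2 to 8 mm), and an upright black bar grip along its x: 64 mm long, 14 mm wide, from z = 18 to 48 mm. Origin: centre of its underside, z up. Starts locked in the mount, its x along the balance's y. 0.6 kg
- tray_in (a point): Centre of the inner floor (4 mm above the bench) of the wash tray: white, open, 160 x 160 mm outside, walls 4 mm thick and 22 mm high, fixed
- cup_round: Open steel cup, 50 mm high, walls 4 mm, round, 84 mm across outside, 76 mm inside. Origin: centre of its underside, z up. Loose, upright on the bench, about 0.4 kg
- cup_square: Open steel cup, 50 mm high, walls 4 mm, square, 80 x 80 mm outside, 72 x 72 mm inside. Origin: centre of its underside, z up. Loose, upright on the bench, about 0.4 kg
- cup_oblong: Open steel cup, 50 mm high, walls 4 mm, oblong, 108 (x) x 68 (y) mm outside, 100 x 60 mm inside. Origin: centre of its underside, z up. Loose, upright on the bench, about 0.4 kg
- lid_round: Loose lid of the round cup; None if absent. Round, 88 mm across, steel plate (z = 12 to 18 mm) with a rubber plug (70 mm across, 12 mm deep) below and an upright bar grip on top: 56 mm long along x, 14 mm wide, z = 18 to 46 mm. Origin: centre of the plug's underside, z up. Starts upright on the bench. Seated, its origin is 38 mm above the cup's. 0.13 kg
- lid_square: Loose lid of the square cup; None if absent. Square, 84 x 84 mm, steel plate (z = 12 to 18 mm) with a rubber plug (66 x 66 mm, 12 mm deep) below and an upright bar grip on top: 56 mm long along x, 14 mm wide, z = 18 to 46 mm. Origin: centre of the plug's underside, z up. Starts upright on the bench. Seated, its origin is 38 mm above the cup's. 0.13 kg
- lid_oblong: Loose lid of the oblong cup; None if absent. Oblong, 112 (x) x 72 (y) mm, steel plate (z = 12 to 18 mm) with a rubber plug (94 x 54 mm, 12 mm deep) below and an upright bar grip on top: 56 mm long along x, 14 mm wide, z = 18 to 46 mm. Origin: centre of the plug's underside, z up. Starts upright on the bench. Seated, its origin is 38 mm above the cup's. 0.13 kg
- bottle: Bystander, to be left alone: white plastic bottle, 60 mm across, 115 mm tall
- tape: Bystander, to be left alone: paper tape roll, 72 mm across, 24 mm high
- marker: Bystander, to be left alone: black marker pen lying down, 144 mm long, 14 mm thick
- weight: Bystander, to be left alone: steel check weight with a knob top, 44 mm across, 54 mm tall
- spanner: Bystander, to be left alone: steel wrench lying down
Mind the look-alikes: they are no part of the job. Leave any red or yellow look-alike of the pan alone.

How it is judged (in metres and radians):
On the way, in this order (a step that is already met when the one before it is completed fails the run):
1. the release button is pressed in, the pan still in its mount (value of joint release above 0.011 m and horizontal distance between mount and pan below 0.012 m and z of pan in the frame of mount below 0.007 m), for 0.1 s.
2. the pan is twisted a quarter turn, still down in its mount (angle between the x axis of pan and the y axis of balance, either way round above 1.1 rad and horizontal distance between mount and pan below 0.012 m and z of pan in the frame of mount below 0.007 m), for 0.1 s.
3. the pan is lifted clear of the mount (z of pan in the frame of mount above 0.02 m), for 0.1 s.
4. the pan stands upright in the wash tray, let go (horizontal distance between pan and tray_in below 0.045 m and z of pan in the frame of tray_in below 0.006 m and angle between pan's own z axis and vertical below 0.08 rad and linear speed of pan below 0.02 m/s and contact force between pan and the fingers below 0.05 N), for 0.3 s.
5. the tare pointer stands on the zero mark (within 4 degrees) (value of joint tare between -0.07 and 0.07 rad), for 0.3 s.
6. the off button is pressed in (value of joint power above 0.0045 m), for 0.1 s.
At the end, for the whole second after the job is handed in: Pan upright on the wash tray's floor, within 45 mm of its centre; tare pointer within 4 degrees (0.07 rad) of zero; off button in; every lid present level on its own cup (centres within 8 mm, lid origin 34 to 41.5 mm above the cup's); all cups upright; all released and at rest (all of step 4 and all of step 5 and value of joint power above 0.0045 m and horizontal distance between lid_round and cup_round below 0.008 m and z of lid_round in the frame of cup_round between 0.034 and 0.0415 m and angle between each of lid_round, lid_square, lid_oblong, cup_round, cup_square, cup_oblong's own z axis and vertical below 0.08 rad and linear speed of each of lid_round, lid_square, lid_oblong below 0.02 m/s and horizontal distance between lid_square and cup_square below 0.008 m and z of lid_square in the frame of cup_square between 0.034 and 0.0415 m and horizontal distance between lid_oblong and cup_oblong below 0.008 m and z of lid_oblong in the frame of cup_oblong between 0.034 and 0.0415 m); the robot touches nothing.
It fails at once if a bystander (bottle, tape, marker, weight, wrench) is pushed more than 60 mm (distance of any of bottle, tape, marker, weight, spanner from where it was at the start of the episode above 0.06 m).
It fails at once if a cup is tipped over (angle between any of cup_round, cup_square, cup_oblong's own z axis and vertical above 0.8 rad).
Of lid_round, lid_square, lid_oblong only 2 to 3 are there at a start; the rules pass over those that are not, and their reading is None.
At some moment in a run one of lid_round, lid_square, lid_oblong may be knocked a few centimetres aside while the robot is not near it.
Once in a run the grip may slacken for a moment while it holds something.
It also fails if it takes over 200 s, if anything falls off the work surface, if the arm or the gripper's body presses on something with over 40 N, if the wrist force passes 120 N, or if a joint passes its speed limit or range.

ROBOT

A 6-joint arm with a two-finger parallel gripper is mounted at the origin on the work surface. World frame = base frame: x ahead of the robot, y to its left, z up, the work surface at z = 0. Lengths are in mm, angles in rad, forces in N, time in s.
With the tool pointing down it reaches from about 300 to 775 mm from the base axis. Payload 14.6 kg.
Tool frame: the origin (TCP) lies between the finger pads; the fingertips stand 22 mm ahead of it and the grasp point (between the pads) lies 3 mm ahead of it (finger_overhang is the distance from the TCP to the fingertips, in mm); z points along the fingers, y is the direction in which the jaws open and shut (so a half turn about z gives the same grasp; the last joint's range is limited). The gripper opens to 94 mm and grips with 3 to 60 N. Pads are 16 mm wide; open, the fingers measure 119 mm over their backs; the gripper's body (75 mm by 177 mm) begins 78 mm behind the grasp point.
Start: joints at [-1.181, 0.3, 1.521, -0, 1.321, -0.067], TCP at [242.585, -493.601, 227.446] pointing down, gripper open.
Joint ranges: [-3.03, 3.03], [-0.79, 2.21], [0.23, 2.52], [-1.04, 4.18], [0, 3.07], [-2.55, 2.55]. Speed limits (rad/s): [2.22, 2.22, 2.57, 3.14, 3.14, 3.14].

INTERFACE

Orientations are given as [roll, pitch, yaw] about the fixed x, y, z axes, in that order (R = Rz(yaw) Ry(pitch) Rx(roll)).
In Python, from cell import * gives the robot as it stands.
- The arm moves only by the tool jog_arm, never from a script. Its argument "increments" is a list of rows, each a list of 7 numbers: the shift along the tool's x, y, z in cm, then the turn, a rotation vector about the tool's x, y, z in degrees, then the finger opening in cm, from 0 to 9.4. In form: [[x, y, z, wx, wy, wz, grip], ...]. A call has 1 to 20 rows; each row shifts and turns the commanded pose from where the row before left it, along the tool's axes as they then stand; what a row does not reach is not made up. A row lasts 1/8 s, in which the tool goes at most 62.5 mm and 10.7 degrees, less where a joint would pass 70% of its speed; a pose out of reach is approached as far as the arm can. A call is refused whole if a number of a shift passes 6.25 or a number of a turn 10.7, either way. A call with a gripper value outside its range is refused whole. The fingers move at their own pace and stop on an object; "squeeze" is the grip in N (left out, the last holds). Time passes only in rows, so rows that do not move let the fingers close. It gives the time, the measured TCP pose, the force and the opening at its end, in the units of the state.
- read_state(): the state, without advancing time (a new reading comes with each control period).
- camera(name): name is "scene" or "side" or "wrist"; returns a dict with "image" (480x640x3 uint8, red, green, blue), "K" (3x3 intrinsics, pixels), "k1" (the pictures are not rectified: a ray, as slopes to the right and down, at radius r is drawn at 1 + k1 r^2 times it, then the intrinsics apply), "rvec" (rotation vector, rad) and "tvec" (3), from world to camera coordinates, as OpenCV has them. Camera axes: x right, y down, z forward; pixel columns grow to the right and rows downward; lengths in mm; the calibration is good to about 2 mm. A picture is of the moment at which its call begins. There is no depth.
- sign_off(): hands the job in, once; it reports no verdict.
Trained networks look in a picture, given as the dict that the camera call returned (one of the last four; its "shot" number tells which), for a name from the list of things; names that differ only in an ending like _2 or _b are one class to them, and where a whole thing is asked for, a point or a joint stands for the part that bears it (a point fixed in the world has none). Each returns a list of dicts, best first, with "conf" (0 to 1); they miss things now and then, are a little off and sometimes report something else, mostly with a low value. They report only what shows in the picture. A call takes as long as a camera call. They do not tell look-alikes from the thing itself.
- recognise(picture, name): "centre" ([x, y, z] in mm, in the coordinates of the camera as it stood for that picture, good to about 4 mm: the middle of the surface that is visible of it).
- regions_of(picture, name): "mask" (480x640 bool, what is visible of it).
The state is a dict: "clock": time; "joints": joint angles; "qd": joint speeds; "effort": joint torques, N m; "eef_pos": TCP position; "eef_rot": TCP orientation; "wrist_force": force on the tool from outside, world axes, zero at the start; "moment": the same for the moment, N m; "finger_gap": finger opening in mm.
Only numpy, scipy, OpenCV 4.12 (cv2) and the standard library are available. Lean on these libraries where they do the work, as an engineer would, in place of code of your own. Each camera call takes 0.05 s, during which the arm holds its last target.

## Working session

There is one attempt and no reset: what is moved stays moved. The work goes in short steps, Python scripts to look and compute and a tool call to move; the robot and the scene stay as the last step left them, time stands still between calls to the robot, and variables do not carry over. Pictures are saved under pics/ and viewed, and the job is handed in when it is done.

Besides the shell and the picture viewer there is one more tool, called after "Request:" as name(argument=value, ...), one argument or row to a line, values as JSON. jog_arm: Moves the arm, as the interface text tells. Its arguments: {"type":"object","properties":{"increments":{"type":"array"},"squeeze":{"type":"number"}},"required":["increments"]}

```bash
ls; mkdir -p pics; cat > h.py <<'E'
from cell import *
import numpy as np, cv2
def shot(name,fn=None):
    p=camera(name)
    if fn: cv2.imwrite('pics/'+fn+'.png',p['image'][:,:,::-1])
    return p
def RT(p):
    R,_=cv2.Rodrigues(np.array(p['rvec'],float)); return R,np.array(p['tvec'],float).ravel()
def cam2w(p,c):
    R,t=RT(p); return R.T@(np.array(c,float)-t)
def proj(p,X):
    R,t=RT(p); c=(R@np.atleast_2d(X).T).T+t
    s=c[:,:2]/c[:,2:]; r2=(s**2).sum(1,keepdims=True); s=s*(1+p['k1']*r2)
    K=np.array(p['K']); return s@K[:2,:2].T+K[:2,2]
def ray(p,uv):
    K=np.array(p['K'],float); uv=np.atleast_2d(np.array(uv,float))
    d=(uv-K[:2,2])/np.array([K[0,0],K[1,1]]); s=d.copy()
    for _ in range(30): s=d/(1+p['k1']*(s**2).sum(1,keepdims=True))
    R,t=RT(p); return -R.T@t, (R.T@np.c_[s,np.ones(len(s))].T).T
def onz(p,uv,z):
    o,d=ray(p,uv); k=(z-o[2])/d[:,2]; return o+d*k[:,None]
E
python3 - <<'E'
from h import *
print(read_state())
for n in ['scene','side','wrist']:
    p=shot(n,n+'0'); print(n,p['K'],p['k1'],cam2w(p,[0,0,0]))
    for o in ['balance','release_top','tare_grip','power_top','pan','tray_in','cup_round','cup_square','cup_oblong','lid_round','lid_square','lid_oblong','bottle','tape','marker','weight','spanner']:
        try: 
            for r in recognise(p,o): 
                w=cam2w(p,r['centre']); print(n,o,round(r['conf'],2),w.round(0),proj(p,w).round(0))
        except Exception as e: print(o,e)
E
```

```text
pics
{'clock': 0.0, 'joints': array([-1.18059794e+00,  3.00456353e-01,  1.52160175e+00, -3.86207491e-05,
        1.32071883e+00, -6.66117668e-02]), 'qd': array([ 7.23663032e-05, -7.89481676e-04,  5.96134671e-04,  1.67662618e-03,
        2.31681518e-04, -7.98717766e-04]), 'effort': array([ 9.26693829e-04, -5.31805658e+01, -3.52742279e+01,  7.08190561e-02,
        2.44070718e-02, -7.14128055e-05]), 'eef_pos': array([ 242.48555065, -493.3805366 ,  226.88566803]), 'eef_rot': array([-3.14040851e+00, -4.15035997e-05,  4.56819712e-01]), 'wrist_force': array([0.10666354, 0.04444504, 0.06949936]), 'moment': array([-0.03047428, -0.00904191,  0.07027648]), 'finger_gap': 93.89387874679068}
scene [[550.14013712   0.         322.99071456]
 [  0.         550.14013712 236.78204116]
 [  0.           0.           1.        ]] -0.16646175554257517 [1646.96103975  331.51599507 1054.43217768]
scene balance 0.83 [683.  85.  56.] [[341. 291.]]
scene balance 0.25 [ 613. -132.   27.] [[273. 264.]]
scene release_top 0.59 [539. 152.  83.] [[380. 253.]]
scene tare_grip 0.89 [644.   9.  72.] [[318. 270.]]
scene 
[... 2937 characters left out ...]
de bottle 0.16 [410. 133.  27.] [[340. 326.]]
side marker 0.56 [386. -42.  15.] [[381. 279.]]
side marker 0.42 [ 443. -138.   21.] [[374. 244.]]
side weight 0.84 [426.  72.  39.] [[345. 299.]]
side spanner 0.89 [ 352. -252.   12.] [[424. 231.]]
side spanner 0.3 [594. 122.  58.] [[265. 282.]]
side spanner 0.22 [622.  16.  74.] [[278. 243.]]
wrist [[384.39218909   0.         324.40118   ]
 [  0.         384.39218909 240.64457983]
 [  0.           0.           1.        ]] -0.05741354730683112 [ 307.53888641 -461.47183394  384.82389285]
wrist balance 0.7 [ 346. -304.    4.] [[188.  26.]]
wrist lid_oblong 0.66 [ 396. -401.   18.] [[307.  17.]]
wrist spanner 0.82 [ 343. -303.    7.] [[185.  27.]]
```

View pics/scene0.png

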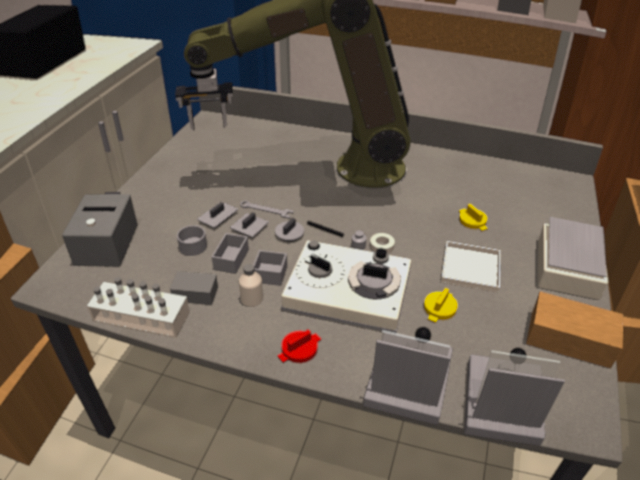

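View pics/side0.png

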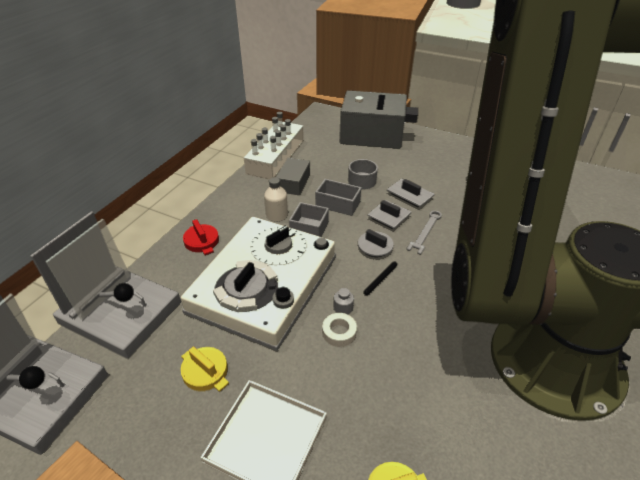

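View pics/wrist0.png

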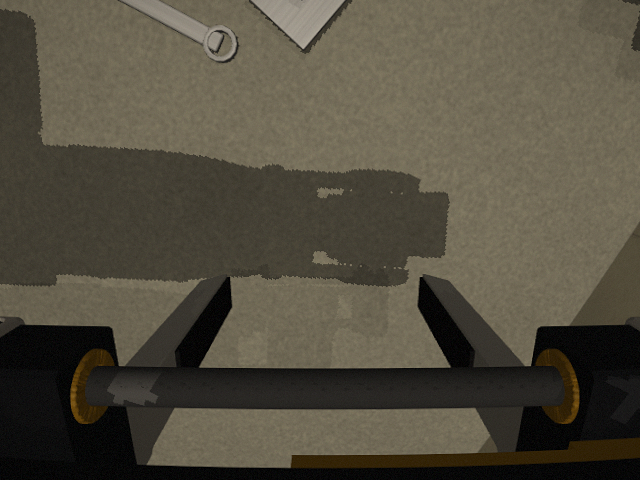

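The scene picture shows three lids: oblong (217,215), square (250,225) and round (290,231). Their cups are round (190,240), oblong (230,252) and square (270,265). The balance is at (345,285) with the pan at (376,275), and the tray is at (471,265). The red and yellow pans are look-alikes. Next I'll survey the lids and cups with the wrist camera.

Request:
jog_arm(
  increments=[
    [4,-2.2,-1.9,0,0,0,9.4],
    [4,-2.2,-1.9,0,0,0,9.4],
    [4,-2.2,-1.9,0,0,0,9.4],
    [4,-2.2,-1.9,0,0,0,9.4],
    [4,-2.2,-1.9,0,0,0,9.4],
    [4,-2.2,-1.9,0,0,0,9.4],
    [0,0,0,0,0,8.7,9.4],
    [0,0,0,0,0,8.7,9.4],
    [0,0,0,0,0,8.8,9.4],
    [0,0,0,0,0,0,9.4],
    [0,0,0,0,0,0,9.4],
  ],
)

```text
clock: 4.08
eef_pos: [399.7, -269.3, 341.5]
eef_rot: [-3.142, -0.0, 0.003]
wrist_force: [-0.6, 0.9, -0.3]
finger_gap: 94.2
```

```bash
python3 - <<'E'
from h import *
s=read_state();print(s['clock'],s['eef_pos'],s['eef_rot'])
p=shot('wrist','w1'); print(cam2w(p,[0,0,0]),cam2w(p,[0,0,1])-cam2w(p,[0,0,0]))
for o in ['cup_round','cup_square','cup_oblong','lid_round','lid_square','lid_oblong']:
    for r in recognise(p,o): 
        w=cam2w(p,r['centre']); print(o,round(r['conf'],2),w.round(0),proj(p,w).round(0))
E
```

```text
4.075 [ 399.74742703 -269.27701185  341.45699121] [-3.14158406e+00 -5.97560436e-05  2.89297554e-03]
[ 472.20056088 -269.28308183  498.84253073] [-0.251675   -0.00146443 -0.9678107 ]
cup_round 0.66 [611.   4.  73.] [[61.  7.]]
cup_round 0.6 [533. -40.  75.] [[108.  84.]]
cup_round 0.57 [ 591. -415.    8.] [[447.  40.]]
cup_square 0.69 [ 604. -135.    7.] [[211.  27.]]
cup_oblong 0.82 [ 590. -266.    7.] [[322.  39.]]
cup_oblong 0.4 [ 458. -274.   20.] [[328. 153.]]
lid_round 0.92 [ 441. -150.   16.] [[228. 167.]]
lid_round 0.38 [562.   4.  65.] [[71. 57.]]
lid_round 0.37 [434.  55.  37.] [[ 59. 175.]]
lid_square 0.82 [ 455. -274.   19.] [[328. 155.]]
lid_square 0.5 [ 603. -136.   10.] [[211.  27.]]
lid_oblong 0.91 [ 442. -390.   19.] [[421. 167.]]
```

View pics/w1.png

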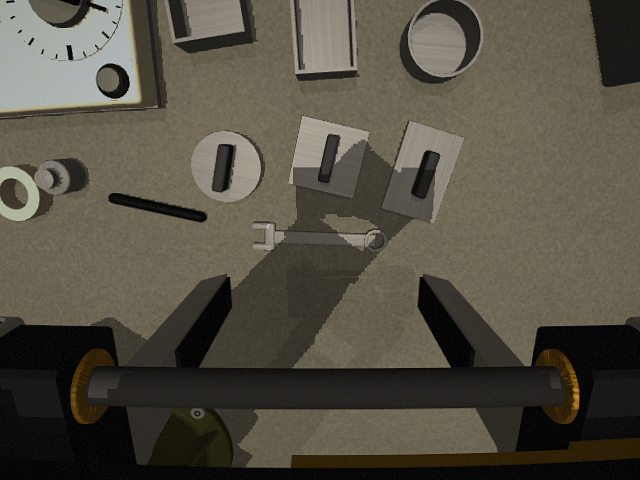

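The wrist view shows the round lid at (227,166), the square lid at (330,157) and the oblong lid at (422,171). The cups run along the top edge: square, oblong, round. The tare dial is at top left. Next I'll fit the lid outlines at their plate height.

```bash
cat >> h.py <<'E'
def fit(p,name,z,near=None,n=3):
    out=[]
    for r in regions_of(p,name)[:n]:
        m=r['mask'].astype(np.uint8)
        c=max(cv2.findContours(m,cv2.RETR_EXTERNAL,cv2.CHAIN_APPROX_NONE)[0],key=cv2.contourArea)[:,0,:]
        w=onz(p,c,z)[:,:2].astype(np.float32)
        (cx,cy),(a,b),th=cv2.minAreaRect(w); (ex,ey),er=cv2.minEnclosingCircle(w)
        A=cv2.contourArea(w); M=cv2.moments(w)
        if a<b: a,b,th=b,a,th-90
        print(name,round(r['conf'],2),'rect c',round(cx,1),round(cy,1),'size',round(a,1),round(b,1),'ang',round((th+90)%180-90,1),'| area',round(A),'cent',round(M['m10']/M['m00'],1),round(M['m01']/M['m00'],1),'px',c.mean(0).round())
        out.append((r,w))
    return out
E
python3 - <<'E'
from h import *
p=shot('wrist')
for o in ['lid_round','lid_square','lid_oblong']: fit(p,o,18,n=1)
E
```

```text
lid_round 0.61 rect c 573.7 32.6 size 210.0 137.7 ang -89.6 | area 25089 cent 571.3 30.0 px [76. 58.]
lid_square 0.6 rect c 452.9 -273.5 size 85.4 85.3 ang -13.4 | area 6903 cent 453.0 -273.7 px [328. 156.]
lid_oblong 0.64 rect c 434.6 -390.0 size 113.0 73.5 ang -16.0 | area 7763 cent 434.7 -390.2 px [421. 171.]
```

Request:
jog_arm(
  increments=[
    [4.5,0,0,0,0,0,9.4],
    [4.5,0,0,0,0,0,9.4],
    [4.5,0,0,0,0,0,9.4],
    [4.5,0,0,0,0,0,9.4],
    [0,0,0,0,0,0,9.4],
    [0,0,0,0,0,0,9.4],
  ],
)

```text
clock: 5.38
eef_pos: [579.4, -269.4, 341.3]
eef_rot: [-3.141, 0.0, -0.0]
wrist_force: [-0.7, 0.1, 0.1]
finger_gap: 93.8
```

```bash
python3 - <<'E'
from h import *
s=read_state();print(s['clock'],s['eef_pos'],s['eef_rot'])
p=shot('wrist','w2')
for o in ['cup_round','cup_square','cup_oblong']: fit(p,o,50,n=2)
for o in ['lid_round','lid_square','lid_oblong']: fit(p,o,18,n=2)
E
```

```text
5.375 [ 579.41219166 -269.39905711  341.25448206] [-3.14143559e+00  4.39757590e-04 -3.81272945e-04]
cup_round 0.77 rect c 587.4 -396.2 size 91.3 82.0 ang 48.1 | area 5939 cent 586.4 -396.2 px [431. 198.]
cup_square 0.55 rect c 623.6 -141.9 size 89.8 80.9 ang -80.8 | area 6881 cent 623.3 -142.1 px [214. 166.]
cup_square 0.28 rect c 442.5 105.1 size 67.4 44.2 ang -88.7 | area 1892 cent 443.0 103.9 px [ 42. 310.]
cup_oblong 0.58 rect c 600.4 -267.5 size 107.7 68.0 ang 4.0 | area 6992 cent 600.2 -267.4 px [322. 185.]
lid_round 0.91 rect c 442.2 -160.8 size 89.3 63.4 ang 1.0 | area 3718 cent 440.8 -162.0 px [241. 299.]
lid_round 0.3 rect c 524.8 -12.3 size 30.1 28.3 ang -28.1 | area 648 cent 524.6 -12.2 px [128. 242.]
lid_square 0.65 rect c 453.5 -274.2 size 85.2 84.1 ang -13.1 | area 6779 cent 453.7 -274.2 px [327. 292.]
lid_oblong 0.88 rect c 435.2 -389.7 size 113.4 72.5 ang -16.0 | area 5562 cent 430.9 -380.6 px [412. 301.]
```

View pics/w2.png

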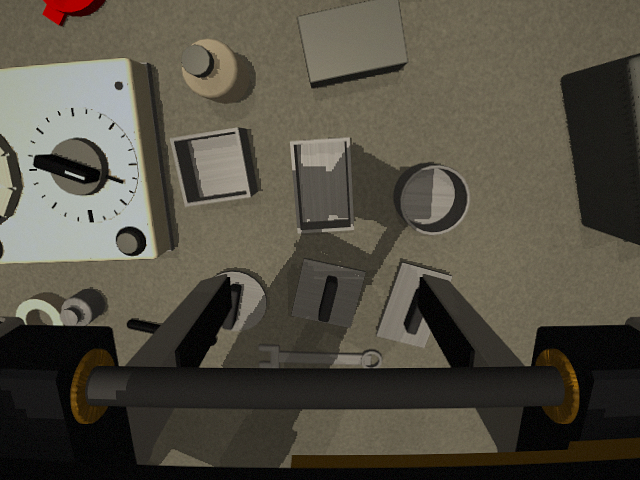

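The dial's pointer is at about (120,180) and its zero tick at (90,215). The cups are clear: square (213,166), oblong (322,185), round (432,199). I'll refine the poses with silhouette fits.

```bash
cat >> h.py <<'E'
from scipy.optimize import minimize
def outline(kind,s):
    if kind=='c':
        a=np.linspace(0,2*np.pi,60,endpoint=False); return np.c_[np.cos(a),np.sin(a)]*s[0]/2
    return np.array([[-1,-1],[1,-1],[1,1],[-1,1]])*np.array(s)/2
SH={'cup_round':('c',[84],0,50),'cup_square':('r',[80,80],0,50),'cup_oblong':('r',[108,68],0,50),
'lid_round':('c',[88],12,18),'lid_square':('r',[84,84],12,18),'lid_oblong':('r',[112,72],12,18)}
def silfit(p,name,x0,zb=0,mask=None):
    k,s,z0,z1=SH[name]; ol=outline(k,s); S=4
    if mask is None:
        best=None
        for r in regions_of(p,name):
            m=r['mask']; v,u=np.nonzero(m); q=proj(p,[[x0[0],x0[1],zb+z1]])[0]
            d=np.hypot(u.mean()-q[0],v.mean()-q[1])
            if d<40 and (best is None or d<best[0]): best=(d,m,r['conf'])
        if best is None: print(name,'no mask'); return None
        mask=best[1]
    M=cv2.resize(mask.astype(np.float32),None,fx=S,fy=S,interpolation=cv2.INTER_LINEAR)>.5
    def sil(v):
        c,n=np.cos(np.radians(v[2])),np.sin(np.radians(v[2])); xy=ol@np.array([[c,n],[-n,c]])+v[:2]
        P=np.r_[np.c_[xy,np.full(len(xy),zb+z0)],np.c_[xy,np.full(len(xy),zb+z1)]]
        q=(proj(p,P)+.5)*S-.5
        h=cv2.convexHull(q.astype(np.float32))
        im=np.zeros(M.shape,np.uint8); cv2.fillConvexPoly(im,np.round(h*16).astype(np.int32),1,shift=4); return im>0
    def cost(v):
        a=sil(v); return 1-(a&M).sum()/max(1,(a|M).sum())
    x0=np.array(x0,float); sx=np.array([[0,0,0],[5,0,0],[0,5,0],[0,0,6.]])+x0
    r=minimize(cost,x0,method='Nelder-Mead',options=dict(initial_simplex=sx,xatol=.05,fatol=1e-5))
    print(name,r.x.round(1),'IoU',round(1-r.fun,3)); return r.x
E
python3 - <<'E'
from h import *
p=shot('wrist')
silfit(p,'cup_round',[587,-396,0]);silfit(p,'cup_square',[616,-140,8]);silfit(p,'cup_oblong',[600,-267,4])
silfit(p,'lid_square',[453,-274,-13])
E
```

```text
cup_round [ 584.2 -400.3    5.7] IoU 0.968
cup_square [ 622.7 -137.4    7.6] IoU 0.98
cup_oblong [ 600.2 -267.6    3.8] IoU 0.984
lid_square no mask
```

Request:
jog_arm(
  increments=[
    [-3.6,3.0,0,0,0,0,4.5],
    [-3.6,3.0,0,0,0,0,4.5],
    [-3.6,3.0,0,0,0,0,4.5],
    [-3.65,3.05,0,0,0,0,4.5],
    [0,0,4,0,0,8,4.5],
    [0,0,4,0,0,8,4.5],
    [0,0,4,0,0,0,4.5],
    [0,0,4,0,0,0,4.5],
    [0,0,4,0,0,0,4.5],
    [0,0,0,0,0,0,4.5],
    [0,0,0,0,0,0,4.5],
  ],
)

```text
clock: 7.35
eef_pos: [435.7, -390.3, 143.3]
eef_rot: [3.141, -0.002, -0.28]
wrist_force: [-0.2, 0.7, 0.2]
finger_gap: 45.3
```

```bash
python3 - <<'E'
from h import *
s=read_state();print(s['clock'],s['eef_pos'],s['eef_rot'],s['finger_gap'])
p=shot('wrist','w3')
E
```

```text
7.35 [ 435.71234019 -390.30904281  143.25438135] [ 3.14059064e+00 -1.82197130e-03 -2.79745678e-01] 45.29846429519857
```

View pics/w3.png

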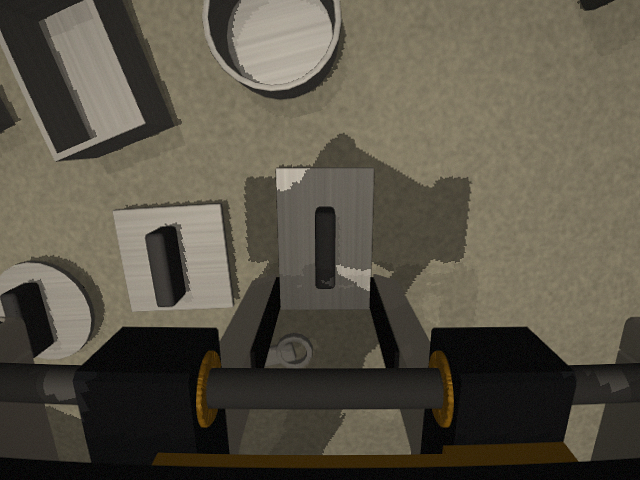

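The oblong lid's bar at (325,247) is centred between the jaws and parallel to them. Descending to grip.

Request:
jog_arm(
  increments=[
    [0,0,3.5,0,0,0,4.5],
    [0,0,3.5,0,0,0,4.5],
    [0,0,2.9,0,0,0,4.5],
    [0,0,0,0,0,0,4.5],
    [0,0,0,0,0,0,1.0],
    [0,0,0,0,0,0,1.0],
    [0,0,0,0,0,0,1.0],
    [0,0,0,0,0,0,1.0],
    [0,0,0,0,0,0,1.0],
  ],
  squeeze=30,
)

```text
clock: 8.52
eef_pos: [435.3, -390.0, 42.9]
eef_rot: [3.141, -0.001, -0.28]
wrist_force: [-2.2, 0.5, 5.7]
finger_gap: 14.1
```

Request:
jog_arm(
  increments=[
    [0,0,-4,0,0,0,1.0],
    [0,0,-5,0,0,0,1.0],
    [0,0,-5,0,0,0,1.0],
    [2.5,-3.25,0,0,0,-4,1.0],
  ],
  squeeze=45,
)

```text
clock: 9.02
eef_pos: [468.4, -367.3, 186.7]
eef_rot: [3.138, -0.006, -0.212]
wrist_force: [0.3, -0.3, -1.9]
finger_gap: 13.7
```

```bash
cat >> h.py <<'E'
def go(x,y,yaw=None,z=None):
    s=read_state(); e=s['eef_pos']; a=s['eef_rot'][2]; d=np.array([x,y])-e[:2]
    t=np.array([np.cos(a),np.sin(a)]); u=np.array([np.sin(a),-np.cos(a)])
    print('clock',s['clock'],'pos',e.round(1),'yaw',np.degrees(a).round(2),'gap',s['finger_gap'].round(1),'F',s['wrist_force'].round(1))
    print('tool cm dx %.2f dy %.2f'%(d@t/10,d@u/10), '' if z is None else 'dz %.2f'%((e[2]-z)/10), '' if yaw is None else 'wz %.1f'%(-((yaw-np.degrees(a)+180)%360-180)))
E
python3 -c "
from h import *
go(600.2,-267.5,3.8,150)"
```

```text
Traceback (most recent call last):
  File "h.py", line 66, in go
    print('clock',s['clock'],'pos',e.round(1),'yaw',np.degrees(a).round(2),'gap',s['finger_gap'].round(1),'F',s['wrist_force'].round(1))
                                                                                 ^^^^^^^^^^^^^^^^^^^^^
AttributeError: 'float' object has no attribute 'round'
```

Request:
jog_arm(
  increments=[
    [0,0,0,0,0,-8,1.0],
    [0,0,0,0,0,-7.8,1.0],
    [0,0,0,0,0,0,1.0],
    [0,0,0,0,0,0,1.0],
  ],
)

```text
clock: 9.52
eef_pos: [468.1, -365.5, 182.3]
eef_rot: [-3.141, 0.0, 0.063]
wrist_force: [-0.3, -0.6, -1.2]
finger_gap: 13.6
```

```bash
sed -i "s/s\['finger_gap'\].round(1)/round(s['finger_gap'],1)/" h.py
python3 -c "
from h import *
go(600.2,-267.5,3.8,150)"
```

```text
clock 9.525 pos [ 468.1 -365.5  182.3] yaw 3.59 gap 13.6 F [-0.3 -0.6 -1.2]
tool cm dx 13.80 dy -8.95 dz 3.23 wz -0.2
```

Request:
jog_arm(
  increments=[
    [3.5,-2.2,0,0,0,0,1.0],
    [3.5,-2.2,0,0,0,0,1.0],
    [3.5,-2.2,0,0,0,0,1.0],
    [3.3,-2.35,0,0,0,-0.2,1.0],
    [0,0,3,0,0,0,1.0],
    [0,0,0,0,0,0,1.0],
    [0,0,0,0,0,0,1.0],
  ],
)

```text
clock: 10.4
eef_pos: [600.0, -267.6, 153.5]
eef_rot: [3.141, -0.001, 0.068]
wrist_force: [-0.5, 1.0, -1.0]
finger_gap: 13.7
```

```bash
python3 -c "
from h import *
go(600.2,-267.5,3.8,98)
p=shot('wrist','w4')
"
```

```text
clock 10.4 pos [ 600.  -267.6  153.5] yaw 3.88 gap 13.7 F [-0.5  1.  -1. ]
tool cm dx 0.02 dy -0.01 dz 5.55 wz 0.1
```

View pics/w4.png

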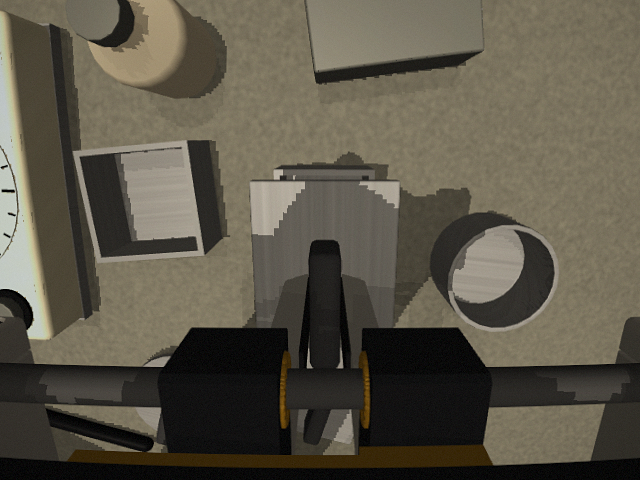

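The held lid's centre and the cup rim's centre both lie on column 325. Lowering in stages.

Request:
jog_arm(
  increments=[
    [0,0,2.8,0,0,0,1.0],
    [0,0,2.8,0,0,0,1.0],
    [0,0,0.5,0,0,0,1.0],
    [0,0,0.4,0,0,0,1.0],
    [0,0,0,0,0,0,1.0],
  ],
)

```text
clock: 11.08
eef_pos: [600.4, -267.4, 88.6]
eef_rot: [3.141, -0.001, 0.069]
wrist_force: [0.8, -0.1, -1.4]
finger_gap: 13.9
```

No contact force at 88.6 mm, so the plug is going in. Pressing it home.

Request:
jog_arm(
  increments=[
    [0,0,0.4,0,0,0,1.0],
    [0,0,0.3,0,0,0,1.0],
    [0,0,0.15,0,0,0,1.0],
    [0,0,0,0,0,0,1.0],
  ],
)

```text
clock: 11.58
eef_pos: [600.2, -267.2, 80.9]
eef_rot: [3.141, -0.001, 0.069]
wrist_force: [-8.1, 4.4, 15.1]
finger_gap: 14.0
```

Request:
jog_arm(
  increments=[
    [0,0,0,0,0,0,4.5],
    [0,0,0,0,0,0,4.5],
    [0,0,0,0,0,0,4.5],
    [0,0,-4,0,0,0,4.5],
    [0,0,-5,0,0,0,4.5],
    [0,0,-5,0,0,0,4.5],
    [-3.5,0,-4,0,0,0,4.5],
    [-3.5,0,0,0,0,0,4.5],
    [-3.5,0,0,0,0,0,4.5],
    [0,0,0,0,0,0,4.5],
    [0,0,0,0,0,0,4.5],
  ],
)

```text
clock: 12.95
eef_pos: [495.7, -274.4, 259.0]
eef_rot: [3.141, -0.0, 0.069]
wrist_force: [1.2, -0.2, -0.3]
finger_gap: 44.6
```

```bash
python3 -c "
from h import *
p=shot('wrist','w5')
silfit(p,'lid_oblong',[600,-267,4],zb=38)
silfit(p,'lid_square',[453,-274,-13]); silfit(p,'lid_round',[441,-150,-10])
silfit(p,'cup_square',[622,-138,8]); silfit(p,'cup_round',[584,-400,0])
go(453.3,-274,-13.2,44)
"
```

```text
lid_oblong [ 598.4 -270.6    4.1] IoU 0.984
lid_square [ 452.1 -273.8  -12.7] IoU 0.963
lid_round [ 441.2 -146.8  -10.6] IoU 0.975
cup_square [ 622.5 -137.4    8.2] IoU 0.987
cup_round [ 583.9 -399.7    3.5] IoU 0.976
clock 13.25 pos [ 495.6 -274.2  258.6] yaw 4.0 gap 45.3 F [-0.2  0.2  0.2]
tool cm dx -4.22 dy -0.32 dz 21.46 wz 17.2
```

View pics/w5.png

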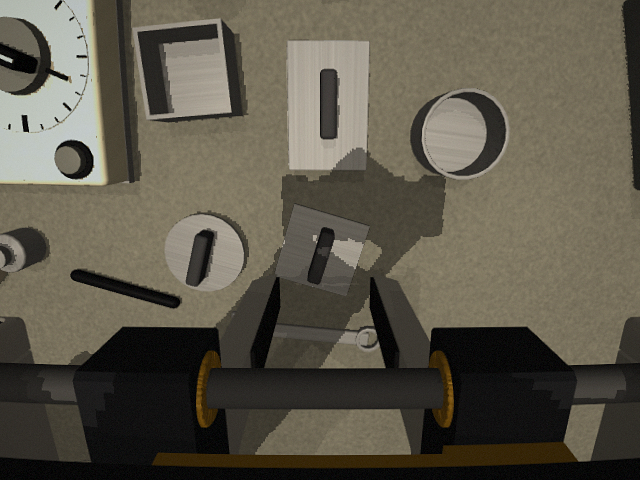

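The oblong lid sits flush on its cup at (328,105). Next is the square lid at (322,250).

Request:
jog_arm(
  increments=[
    [-4.25,-0.3,0,0,0,0,4.5],
    [0,0,4,0,0,8.6,4.5],
    [0,0,4,0,0,8.4,4.5],
    [0,0,4,0,0,0,4.5],
    [0,0,0,0,0,0,4.5],
    [0,0,0,0,0,0,4.5],
  ],
)

```text
clock: 14.0
eef_pos: [453.3, -274.7, 140.5]
eef_rot: [3.141, -0.002, -0.227]
wrist_force: [0.3, 0.3, -0.9]
finger_gap: 45.1
```

```bash
python3 -c "
from h import *
p=shot('wrist','w6')
go(453,-274,-13.1,44)
"
```

```text
clock 14.05 pos [ 453.4 -274.8  140.8] yaw -13.01 gap 44.8 F [ 0.  -0.  -0.2]
tool cm dx -0.06 dy -0.06 dz 9.68 wz 0.1
```

View pics/w6.png

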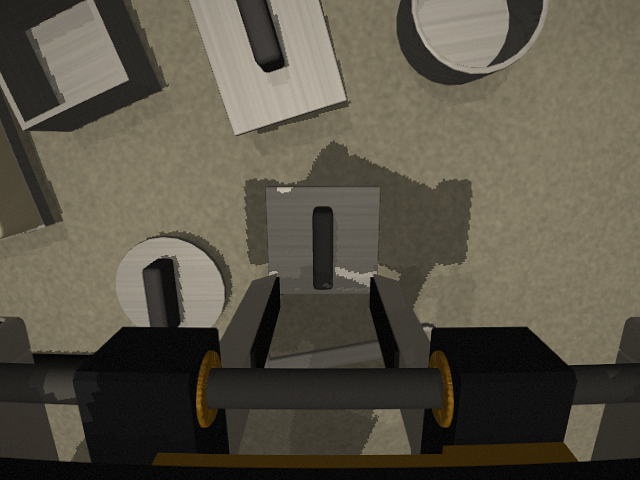

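The bar at (323,247) is centred. Gripping and lifting.

Request:
jog_arm(
  increments=[
    [0,0,3.5,0,0,0,4.5],
    [0,0,3.5,0,0,0,4.5],
    [0,0,2.7,0,0,0,4.5],
    [0,0,0,0,0,0,4.5],
    [0,0,0,0,0,0,1.0],
    [0,0,0,0,0,0,1.0],
    [0,0,0,0,0,0,1.0],
    [0,0,0,0,0,0,1.0],
    [0,0,0,0,0,0,1.0],
  ],
)

```text
clock: 15.18
eef_pos: [452.8, -274.4, 42.3]
eef_rot: [3.141, -0.0, -0.227]
wrist_force: [-1.0, 0.6, 4.8]
finger_gap: 13.8
```

Request:
jog_arm(
  increments=[
    [0,0,-4,0,0,0,1.0],
    [0,0,-5,0,0,0,1.0],
    [0,0,-5,0,0,0,1.0],
    [0,0,0,0,0,-10.6,1.0],
    [0,0,0,0,0,-10.6,1.0],
    [0,0,0,0,0,0,1.0],
    [0,0,0,0,0,0,1.0],
  ],
)

```text
clock: 16.05
eef_pos: [452.6, -274.3, 181.7]
eef_rot: [-3.141, 0.0, 0.138]
wrist_force: [-0.2, 0.3, -1.4]
finger_gap: 14.0
```

```bash
python3 -c "
from h import *
go(622.6,-137.4,8.0,150)
"
```

```text
clock 16.05 pos [ 452.6 -274.3  181.7] yaw 7.93 gap 14.0 F [-0.2  0.3 -1.4]
tool cm dx 18.73 dy -11.21 dz 3.17 wz -0.1
```

Request:
jog_arm(
  increments=[
    [4,-2.4,0,0,0,0,1.0],
    [4,-2.4,0,0,0,0,1.0],
    [4,-2.4,0,0,0,0,1.0],
    [4,-2.4,0,0,0,0,1.0],
    [2.75,-1.6,0,0,0,0,1.0],
    [0,0,3,0,0,0,1.0],
    [0,0,0,0,0,0,1.0],
    [0,0,0,0,0,0,1.0],
  ],
)

```text
clock: 17.05
eef_pos: [622.4, -137.1, 152.9]
eef_rot: [3.141, -0.001, 0.141]
wrist_force: [0.2, 0.4, -1.8]
finger_gap: 13.7
```

```bash
python3 -c "
from h import *
go(622.6,-137.4,8,90)
p=shot('wrist','w7')
"
```

```text
clock 17.05 pos [ 622.4 -137.1  152.9] yaw 8.07 gap 13.7 F [ 0.2  0.4 -1.8]
tool cm dx 0.01 dy 0.03 dz 6.29 wz 0.1
```

View pics/w7.png

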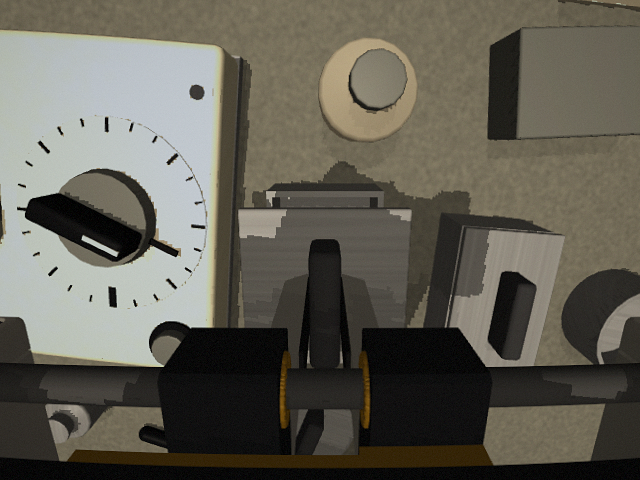

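The cup rim (270–385) and the lid (239–411) share their centre column. Lowering.

Request:
jog_arm(
  increments=[
    [0,0,2.8,0,0,0,1.0],
    [0,0,2.6,0,0,0,1.0],
    [0,0,0.5,0,0,0,1.0],
    [0,0,0.5,0,0,0,1.0],
    [0,0,0,0,0,0,1.0],
  ],
)

```text
clock: 17.73
eef_pos: [622.6, -137.0, 88.8]
eef_rot: [3.141, -0.001, 0.142]
wrist_force: [0.7, -0.3, -1.8]
finger_gap: 13.5
```

Request:
jog_arm(
  increments=[
    [0,0,0.4,0,0,0,1.0],
    [0,0,0.3,0,0,0,1.0],
    [0,0,0.2,0,0,0,1.0],
    [0,0,0,0,0,0,1.0],
  ],
)

```text
clock: 18.23
eef_pos: [622.4, -136.8, 80.4]
eef_rot: [3.141, -0.001, 0.143]
wrist_force: [-6.7, 1.6, 12.6]
finger_gap: 13.6
```

Request:
jog_arm(
  increments=[
    [0,0,0,0,0,0,4.5],
    [0,0,0,0,0,0,4.5],
    [0,0,0,0,0,0,4.5],
    [0,0,-4,0,0,0,4.5],
    [0,0,-5,0,0,0,4.5],
    [0,0,-5,0,0,0,4.5],
    [-4,0,-2,0,0,8,4.5],
    [-4,0,0,0,0,8,4.5],
    [-4,0,0,0,0,0,4.5],
    [-4,0,0,0,0,0,4.5],
    [0,0,0,0,0,0,4.5],
    [0,0,0,0,0,0,4.5],
  ],
)

```text
clock: 19.73
eef_pos: [464.1, -131.9, 239.3]
eef_rot: [3.141, -0.001, -0.137]
wrist_force: [-0.4, -0.0, 0.4]
finger_gap: 44.9
```

```bash
python3 -c "
from h import *
p=shot('wrist','w8')
silfit(p,'lid_round',[441,-147,-10])
silfit(p,'lid_square',[622,-137,8],zb=38)
go(441.2,-147,-10,44)
"
```

```text
lid_round [ 441.3 -147.2   -7.9] IoU 0.979
lid_square [ 621.9 -137.     7.8] IoU 0.99
clock 19.875 pos [ 464.1 -131.8  238.7] yaw -7.82 gap 45.0 F [0.3 0.4 0.5]
tool cm dx -2.06 dy 1.82 dz 19.47 wz 2.2
```

View pics/w8.png

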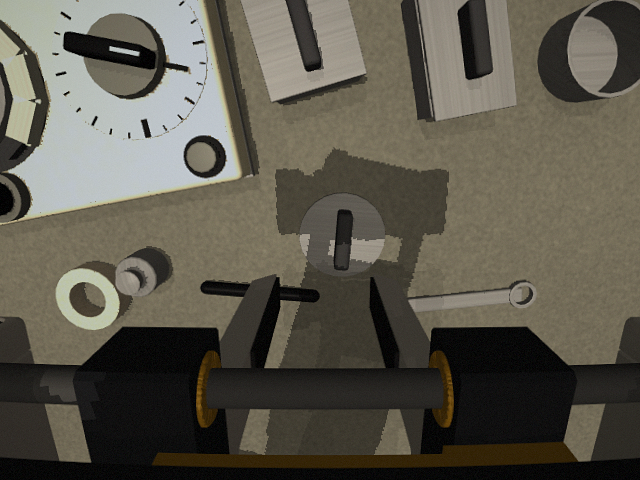

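```bash
python3 -c "
from h import *
p=shot('wrist')
I=p['image'][190:290,290:390]; cv2.imwrite('pics/c1.png',cv2.resize(I,None,fx=6,fy=6)[:,:,::-1])
a=onz(p,[[345,210],[342,269]],46); print(a, np.degrees(np.arctan2(*(a[0]-a[1])[[1,0]])))
"
```

```text
[[ 471.99489101 -152.51322029   46.        ]
 [ 415.47329608 -142.68056961   46.        ]] -9.86856990051246
```

View pics/c1.png

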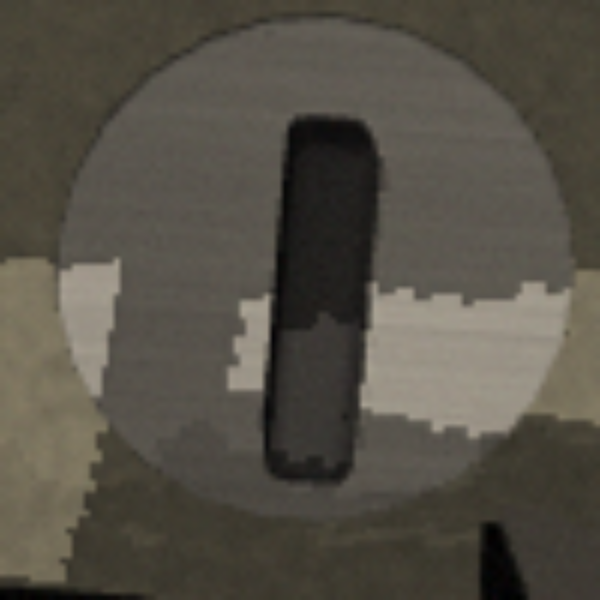

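The round lid's bar is 10° off the world x axis and centred near (442,-147).

Request:
jog_arm(
  increments=[
    [-2.0,1.9,0,0,0,2.3,4.5],
    [0,0,4,0,0,0,4.5],
    [0,0,4,0,0,0,4.5],
    [0,0,2,0,0,0,4.5],
    [0,0,0,0,0,0,4.5],
    [0,0,0,0,0,0,4.5],
  ],
)

```text
clock: 20.68
eef_pos: [441.7, -148.0, 139.8]
eef_rot: [3.141, -0.001, -0.177]
wrist_force: [-1.1, -0.1, -0.1]
finger_gap: 45.1
```

```bash
python3 -c "
from h import *
p=shot('wrist','w9')
go(442,-147.4,-10.1,44)
"
```

```text
clock 20.725 pos [ 441.7 -148.   139.9] yaw -10.12 gap 45.2 F [ 0.1  1.9 -0.3]
tool cm dx 0.02 dy -0.06 dz 9.59 wz -0.0
```

View pics/w9.png

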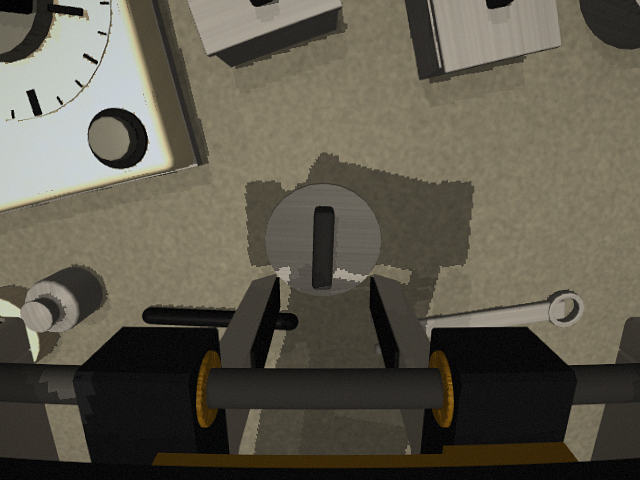

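Aligned: the bar is at (323,247). Descending and gripping.

Request:
jog_arm(
  increments=[
    [0,0,3.5,0,0,0,4.5],
    [0,0,3.5,0,0,0,4.5],
    [0,0,2.6,0,0,0,4.5],
    [0,0,0,0,0,0,4.5],
    [0,0,0,0,0,0,1.0],
    [0,0,0,0,0,0,1.0],
    [0,0,0,0,0,0,1.0],
    [0,0,0,0,0,0,1.0],
    [0,0,0,0,0,0,1.0],
  ],
)

```text
clock: 21.85
eef_pos: [441.3, -147.8, 43.5]
eef_rot: [3.142, -0.001, -0.177]
wrist_force: [-1.5, 1.8, 6.9]
finger_gap: 13.8
```

Request:
jog_arm(
  increments=[
    [0,0,-4,0,0,0,1.0],
    [0,0,-5,0,0,0,1.0],
    [0,0,-5,0,0,0,1.0],
    [0,5,0,0,0,0,1.0],
    [0,5,0,0,0,0,1.0],
    [0,0,0,0,0,0,1.0],
    [0,0,0,0,0,0,1.0],
  ],
)

```text
clock: 22.72
eef_pos: [423.4, -245.8, 182.7]
eef_rot: [-3.141, 0.001, -0.177]
wrist_force: [-0.1, -0.2, -0.0]
finger_gap: 13.7
```

```bash
python3 -c "
from h import *
go(584,-400,-10,150)
p=shot('wrist','w10')
silfit(p,'cup_round',[584,-400,0])
"
```

```text
clock 22.725 pos [ 423.4 -245.8  182.7] yaw -10.15 gap 13.7 F [-0.1 -0.2 -0. ]
tool cm dx 18.53 dy 12.35 dz 3.27 wz -0.1
cup_round no mask
```

View pics/w10.png

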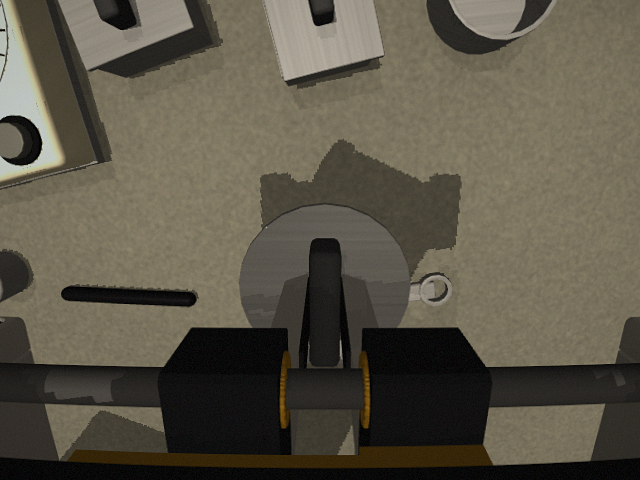

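Request:
jog_arm(
  increments=[
    [3,4,0,0,0,0,1.0],
    [3,4,0,0,0,0,1.0],
    [3,4.3,0,0,0,0,1.0],
    [0,0,0,0,0,0,1.0],
    [0,0,0,0,0,0,1.0],
  ],
)

```text
clock: 23.45
eef_pos: [490.6, -382.0, 182.6]
eef_rot: [-3.141, 0.001, -0.176]
wrist_force: [1.0, -0.1, 0.1]
finger_gap: 13.7
```

```bash
python3 -c "
from h import *
go(584,-400,-10,150)
p=shot('wrist','w11')
silfit(p,'cup_round',[584,-400,0])
q=p['image'].copy()
for r in (42,38):
  a=np.linspace(0,6.283,90); 
  for u in proj(p,np.c_[584+r*np.cos(a),-400+r*np.sin(a),np.full(90,50)]): cv2.circle(q,(int(round(u[0])),int(round(u[1]))),0,(255,0,0),-1)
cv2.imwrite('pics/c2.png',cv2.resize(q[20:220,230:430],None,fx=3,fy=3)[:,:,::-1])
"
```

```text
clock 23.45 pos [ 490.6 -382.   182.6] yaw -10.07 gap 13.7 F [ 1.  -0.1  0.1]
tool cm dx 9.51 dy 0.14 dz 3.26 wz -0.1
cup_round [ 5.835e+02 -4.002e+02  5.000e-01] IoU 0.971
```

View pics/c2.png

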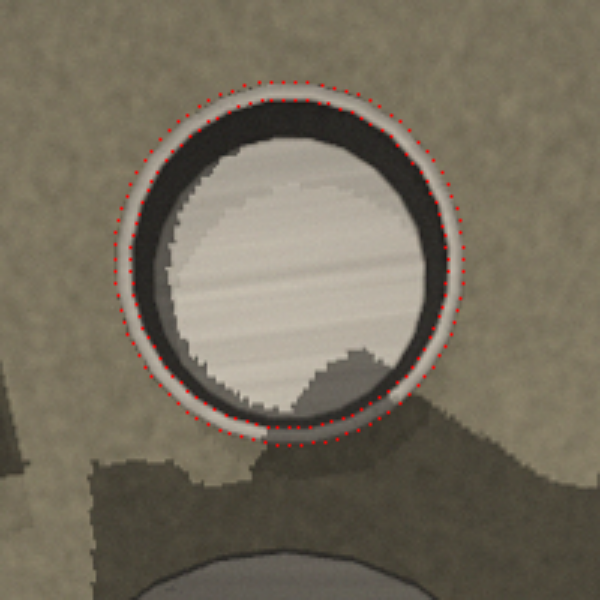

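The overlaid rim matches within about 1 mm. Moving over it.

Request:
jog_arm(
  increments=[
    [3.2,0.05,0,0,0,0,1.0],
    [3.2,0.05,0,0,0,0,1.0],
    [3.1,0.05,0,0,0,0,1.0],
    [0,0,3,0,0,0,1.0],
    [0,0,3,0,0,0,1.0],
    [0,0,0,0,0,0,1.0],
    [0,0,0,0,0,0,1.0],
  ],
)

```text
clock: 24.42
eef_pos: [584.2, -401.2, 125.0]
eef_rot: [3.141, -0.002, -0.176]
wrist_force: [-0.6, 0.1, -0.7]
finger_gap: 13.8
```

```bash
python3 -c "
from h import *
go(583.8,-400.1,-10,90)
p=shot('wrist','w12')
"
```

```text
clock 24.425 pos [ 584.2 -401.2  125. ] yaw -10.1 gap 13.8 F [-0.6  0.1 -0.7]
tool cm dx -0.06 dy -0.10 dz 3.50 wz -0.1
```

View pics/w12.png

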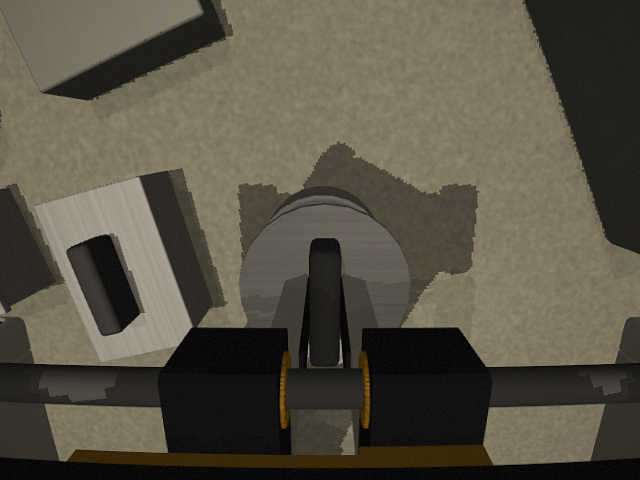

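Request:
jog_arm(
  increments=[
    [-0.05,-0.1,0,0,0,0,1.0],
    [0,0,2.5,0,0,0,1.0],
    [0,0,0.6,0,0,0,1.0],
    [0,0,0.5,0,0,0,1.0],
    [0,0,0,0,0,0,1.0],
  ],
)

```text
clock: 25.1
eef_pos: [583.5, -400.3, 87.4]
eef_rot: [3.141, -0.0, -0.177]
wrist_force: [-0.4, -0.1, -1.2]
finger_gap: 13.7
```

Request:
jog_arm(
  increments=[
    [0,0,0.4,0,0,0,1.0],
    [0,0,0.25,0,0,0,1.0],
    [0,0,0,0,0,0,1.0],
  ],
)

```text
clock: 25.48
eef_pos: [583.6, -400.4, 81.6]
eef_rot: [3.141, -0.001, -0.177]
wrist_force: [-1.8, 1.1, 6.3]
finger_gap: 13.7
```

Request:
jog_arm(
  increments=[
    [0,0,0,0,0,0,4.5],
    [0,0,0,0,0,0,4.5],
    [0,0,0,0,0,0,4.5],
    [0,0,-4,0,0,0,4.5],
    [0,0,-6,0,0,0,4.5],
    [0,0,-6,0,0,0,4.5],
    [0,0,-6,0,0,0,4.5],
    [-2,-4.5,0,0,0,0,4.5],
    [-2,-4.5,0,0,0,0,4.5],
    [-1.2,-4.5,0,0,0,0,4.5],
    [-1.2,-4.5,0,0,0,0,4.5],
    [0,0,0,0,0,0,4.5],
    [0,0,0,0,0,0,4.5],
  ],
)

```text
clock: 27.1
eef_pos: [552.1, -212.2, 300.5]
eef_rot: [3.141, -0.0, -0.177]
wrist_force: [0.4, -0.1, -0.3]
finger_gap: 44.8
```

```bash
python3 -c "
from h import *
go(560,60,0,300)
p=shot('wrist','w13')
silfit(p,'lid_round',[583.5,-400.3,0],zb=38)
silfit(p,'lid_oblong',[600,-267,4],zb=38)
silfit(p,'lid_square',[622,-137,8],zb=38)
"
```

```text
clock 27.1 pos [ 552.1 -212.2  300.5] yaw -10.12 gap 44.8 F [ 0.4 -0.1 -0.3]
tool cm dx -4.01 dy -26.94 dz 0.05 wz -10.1
lid_round [ 582.9 -400.5    3.5] IoU 0.969
lid_oblong [ 598.1 -270.7    3.9] IoU 0.982
lid_square [ 622.  -137.     8.4] IoU 0.979
```

View pics/w13.png

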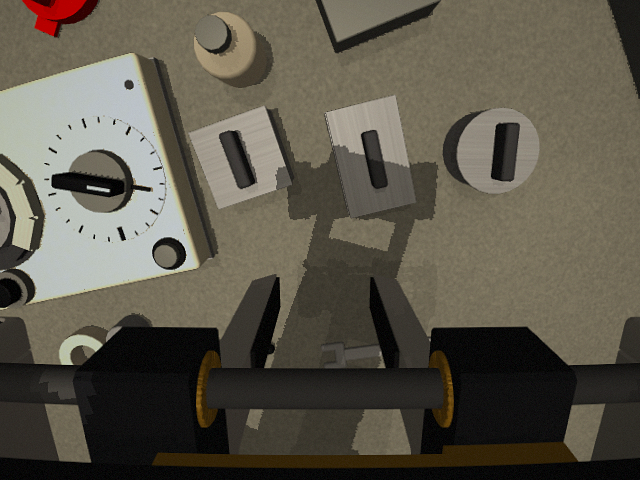

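All three lids are seated, at (236,158), (371,157) and (497,151). Next, a view of the balance.

Request:
jog_arm(
  increments=[
    [-1,-4.5,0,0,0,-5,4.5],
    [-1,-4.5,0,0,0,-5,4.5],
    [0,-4.5,0,0,0,0,4.5],
    [0,-4.5,0,0,0,0,4.5],
    [0,-4.5,0,0,0,0,4.5],
    [0,-4.5,0,0,0,0,4.5],
    [0,0,0,0,0,0,4.5],
    [0,0,0,0,0,0,4.5],
  ],
)

```text
clock: 28.3
eef_pos: [544.8, 59.3, 300.3]
eef_rot: [3.141, 0.0, -0.003]
wrist_force: [-0.8, -0.1, -0.8]
finger_gap: 45.0
```

```bash
python3 -c "
from h import *
go(560,60,0,300)
p=shot('wrist','w14')
for o in ['release_top','tare_grip','power_top','pan','balance']:
    for r in recognise(p,o)[:2]:
        w=cam2w(p,r['centre']); print(o,round(r['conf'],2),w.round(0),proj(p,w).round(0))
"
```

```text
clock 28.3 pos [544.8  59.3 300.3] yaw -0.15 gap 45.0 F [-0.8 -0.1 -0.8]
tool cm dx 1.52 dy -0.08 dz 0.03 wz -0.2
release_top 0.81 [533. 152.  89.] [[230. 229.]]
power_top 0.93 [539. -33.  74.] [[414. 220.]]
pan 0.86 [623. 152.  77.] [[228. 136.]]
pan 0.76 [605. 327.  11.] [[ 93. 154.]]
balance 0.6 [638.  67.  58.] [[316. 120.]]
balance 0.44 [ 599. -256.   59.] [[622. 162.]]
```

View pics/w14.png

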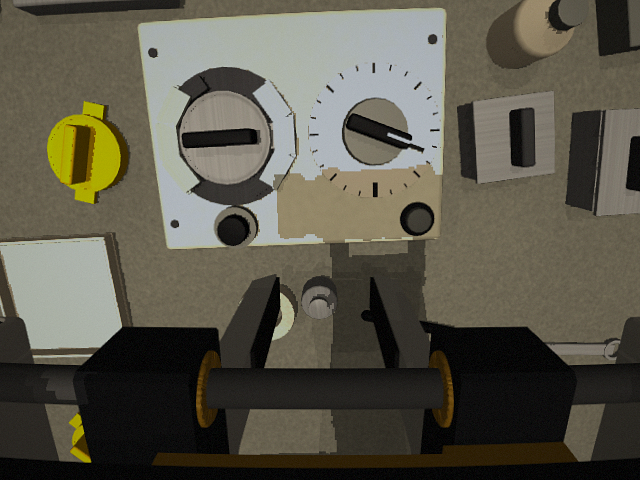

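```bash
python3 - <<'E'
from h import *
p=shot('wrist')
I=p['image']; cv2.imwrite('pics/c3.png',cv2.resize(I[0:260,120:460],None,fx=2.3,fy=2.3,interpolation=cv2.INTER_CUBIC)[:,:,::-1])
from scipy.optimize import least_squares
B=np.array([[115,150,60],[115,-150,60],[-115,-150,60],[-115,150,60],[-90,68,88],[-90,-122,72]],float)
uv=np.array([[138,24],[445,9],[441,242],[168,248],[234,230],[416.5,218]],float)
def pts(v,B=B):
    c,s=np.cos(v[2]),np.sin(v[2]); return np.c_[v[0]+c*B[:,0]-s*B[:,1], v[1]+s*B[:,0]+c*B[:,1],B[:,2]]
r=least_squares(lambda v:(proj(p,pts(v))-uv).ravel(),[630,80,0],x_scale=[10,10,.1],loss='soft_l1')
print(r.x,np.degrees(r.x[2])); print((proj(p,pts(r.x))-uv).round(1))
E
```

```text
[6.22391049e+02 8.55525049e+01 3.05140267e-02] 1.7483249455952552
[[-1.8 -3.9]
 [ 5.2 -1.8]
 [ 1.2 -0.2]
 [-2.8  2.6]
 [-2.3  1.7]
 [ 3.2  4.2]]
```

View pics/c3.png

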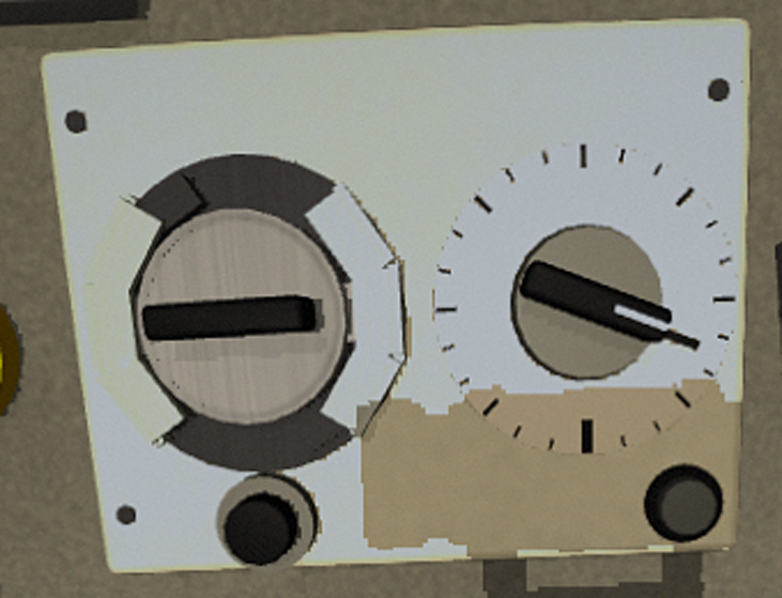

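```bash
python3 - <<'E'
from h import *
p=shot('wrist')
for n,uv,z in [('rel',[233.9,229],88),('pow',[417.4,218.7],72),('zero',[375.2,189.6],60),('opp',[373.5,67.8],60),('panbarL',[182,140],108),('panbarR',[257,136],108),('barR',[407,140],102),('barL',[350,119],102),('ptr',[423,150],74)]:
    print(n,onz(p,uv,z)[0].round(1))
E
```

```text
rel [533.  148.5  88. ]
pow [539.8 -36.4  72. ]
zero [568.2   6.3  60. ]
opp [686.5  11.1  60. ]
panbarL [619.  185.6 108. ]
panbarR [621.8 118.3 108. ]
barR [618.1 -15.6 102. ]
barL [636.2  36.  102. ]
ptr [608.7 -37.7  74. ]
```

Release button: measured near (532,150) with its top at 88 mm, which agrees with the balance fit (622,86, 1.8°) within 3 mm. Moving over it with the fingers closed.

Request:
jog_arm(
  increments=[
    [-0.6,-4.5,0,0,0,0,0],
    [-0.7,-4.55,0,0,0,0,0],
    [0,0,4,0,0,0,0],
    [0,0,4,0,0,0,0],
    [0,0,4,0,0,0,0],
    [0,0,4,0,0,0,0],
    [0,0,0,0,0,0,0],
    [0,0,0,0,0,0,0],
  ],
)

```text
clock: 29.7
eef_pos: [532.5, 150.6, 142.2]
eef_rot: [-3.141, -0.002, -0.002]
wrist_force: [0.2, 0.3, 0.3]
finger_gap: 0.4
```

```bash
python3 -c "
from h import *
go(532,150,0,110)
p=shot('wrist','w15')
p=shot('side','s15'); cv2.imwrite('pics/s15.png',cv2.resize(p['image'][200:380,160:400],None,fx=3,fy=3)[:,:,::-1])
"
```

```text
clock 29.7 pos [532.5 150.6 142.2] yaw -0.13 gap 0.4 F [0.2 0.3 0.3]
tool cm dx -0.05 dy 0.06 dz 3.22 wz -0.1
```

View pics/w15.png

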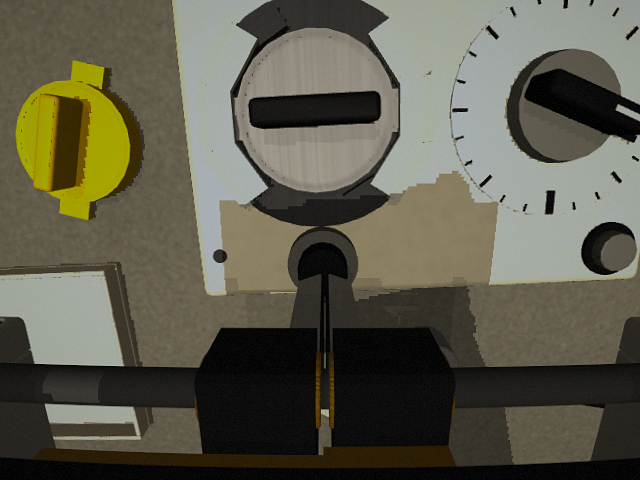

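View pics/s15.png

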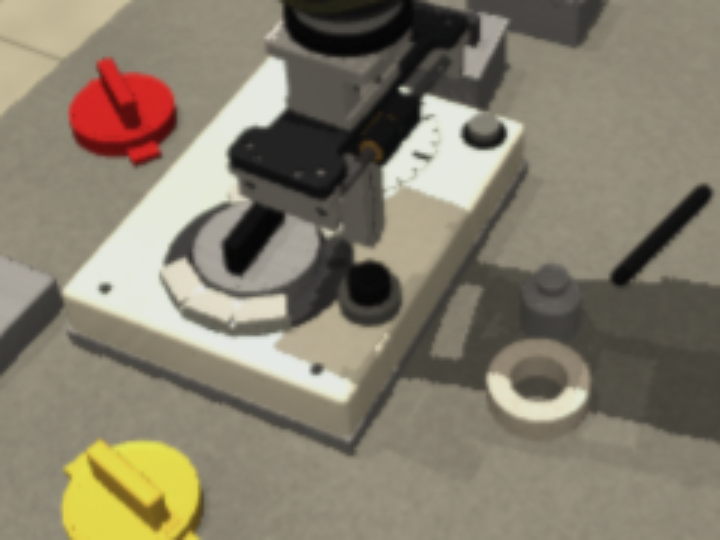

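The black button is directly under the fingertips, and its horizontal offset at (323,258) is fine. Pressing down.

Request:
jog_arm(
  increments=[
    [0,0,2.8,0,0,0,0],
    [0,0,0.5,0,0,0,0],
    [0,0,0.5,0,0,0,0],
    [0,0,0.5,0,0,0,0],
    [0,0,0.2,0,0,0,0],
    [0,0,0.1,0,0,0,0],
    [0,0,0,0,0,0,0],
  ],
)

```text
clock: 30.68
eef_pos: [532.0, 150.5, 97.1]
eef_rot: [-3.142, -0.001, -0.002]
wrist_force: [-10.0, -3.4, 16.9]
finger_gap: 0.5
```

Request:
jog_arm(
  increments=[
    [0,0,0.15,0,0,0,0],
    [0,0,0.1,0,0,0,0],
    [0,0,0,0,0,0,0],
  ],
)

```text
clock: 31.05
eef_pos: [532.3, 150.6, 96.8]
eef_rot: [-3.141, -0.002, -0.002]
wrist_force: [-20.7, -6.0, 41.6]
finger_gap: 0.4
```

It is at its stop: force rose to 42 N with no further travel. Lifting and turning the tool over the pan.

Request:
jog_arm(
  increments=[
    [0,0,-3,0,0,0,0],
    [0,0,-5,0,0,0,4.5],
    [0,0,-5,0,0,0,4.5],
    [2.9,-0.1,0,0,0,0,4.5],
    [2.9,-0.1,0,0,0,0,4.5],
    [3.0,0,0,0,0,0,4.5],
    [0,0,0,0,0,-10.2,4.5],
    [0,0,0,0,0,-10.2,4.5],
    [0,0,0,0,0,-10.2,4.5],
    [0,0,0,0,0,-10.2,4.5],
    [0,0,0,0,0,-10.2,4.5],
    [0,0,0,0,0,-10.2,4.5],
    [0,0,0,0,0,-10.2,4.5],
    [0,0,0,0,0,-10.2,4.5],
    [0,0,0,0,0,-10.3,4.5],
    [0,0,0,0,0,0,4.5],
    [0,0,0,0,0,0,4.5],
  ],
)

```text
clock: 33.17
eef_pos: [619.8, 152.3, 222.7]
eef_rot: [3.141, -0.0, 1.598]
wrist_force: [-0.4, 0.2, -0.3]
finger_gap: 44.9
```

```bash
python3 -c "
from h import *
go(620.3,153,91.75,108)
p=shot('wrist','w16')
"
```

```text
clock 33.175 pos [619.8 152.3 222.7] yaw 91.54 gap 44.9 F [-0.4  0.2 -0.3]
tool cm dx 0.07 dy 0.05 dz 11.47 wz -0.2
```

View pics/w16.png

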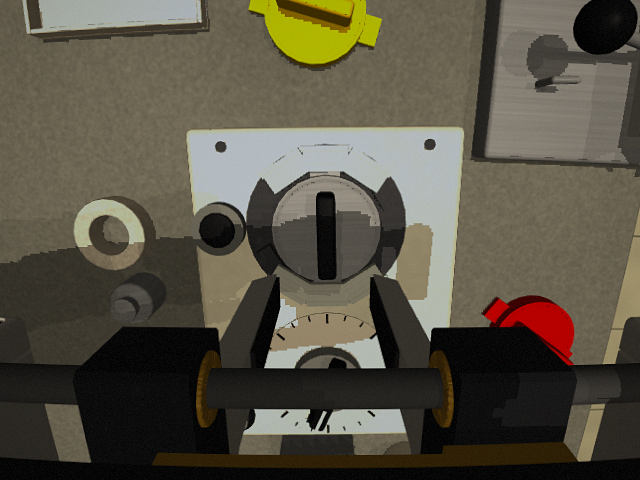

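```bash
python3 -c "
from h import *
p=shot('wrist')
cv2.imwrite('pics/c4.png',cv2.resize(p['image'][120:300,180:420],None,fx=3.3,fy=3.3,interpolation=cv2.INTER_CUBIC)[:,:,::-1])
print(onz(p,[[325,192],[325.5,278]],108))
"
```

```text
[[618.78896824 189.82076696 108.        ]
 [621.02724499 125.26221895 108.        ]]
```

View pics/c4.png

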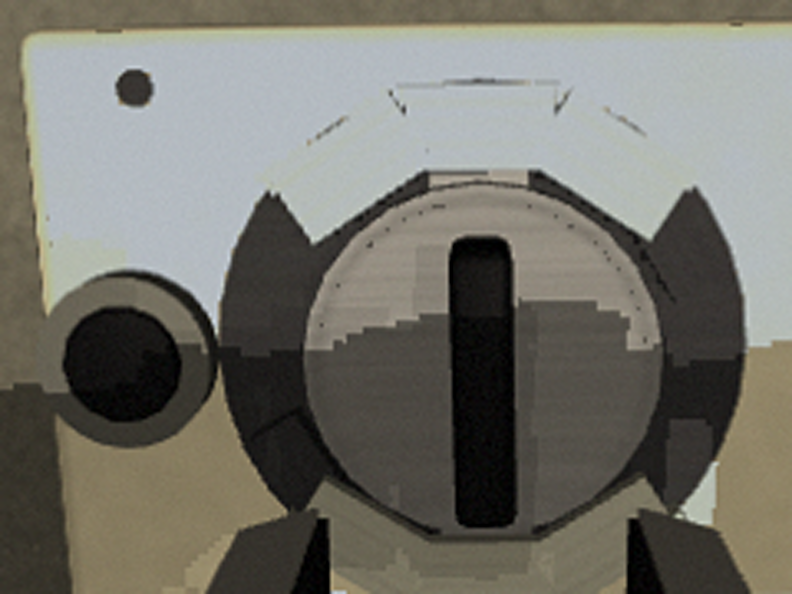

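```bash
python3 -c "
from h import *
p=shot('wrist')
print(onz(p,[[326.4,229.1]],78))
# recog from scene/side
for n in ['scene','side']:
    q=shot(n)
    I=q['image']; u=proj(q,[[620,154,100]])[0].astype(int); cv2.imwrite('pics/c5%s.png'%n,cv2.resize(I[u[1]-50:u[1]+50,u[0]-60:u[0]+60],None,fx=6,fy=6,interpolation=cv2.INTER_CUBIC)[:,:,::-1]); print(u)
    for pt in [[620,154,78],[620,154,60]]: print(proj(q,[pt]))
"
```

```text
[[620.94316455 156.03969522  78.        ]]
[374 268]
[[374.16458239 274.30408518]]
[[373.68936578 279.32474717]]
[245 274]
[[246.12123652 281.72598352]]
[[246.97363844 287.49782842]]
```

View pics/c5scene.png

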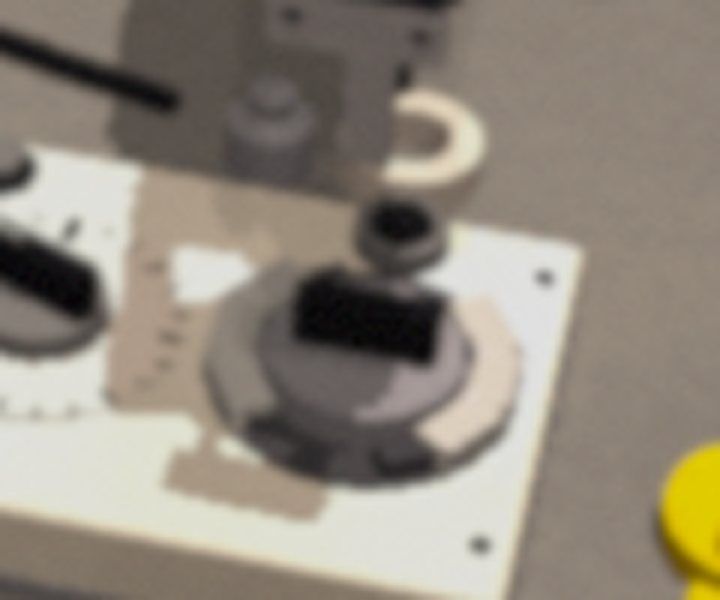

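The pan's dish centre in three views agrees at (620,155) within 2 mm, so the pan is well located. Descending and gripping it.

Request:
jog_arm(
  increments=[
    [0.25,0.05,4,0,0,-0.3,4.5],
    [0,0,4,0,0,0,4.5],
    [0,0,2.5,0,0,0,4.5],
    [0,0,1.5,0,0,0,4.5],
    [0,0,0,0,0,0,4.5],
    [0,0,0,0,0,0,1.0],
    [0,0,0,0,0,0,1.0],
    [0,0,0,0,0,0,1.0],
    [0,0,0,0,0,0,1.0],
    [0,0,0,0,0,0,1.0],
  ],
  squeeze=55,
)

```text
clock: 34.67
eef_pos: [620.4, 154.8, 102.2]
eef_rot: [3.141, -0.0, 1.607]
wrist_force: [1.7, -0.7, 0.9]
finger_gap: 13.5
```

Gripped. Twisting anticlockwise (negative about tool z), with a check on the way.

Request:
jog_arm(
  increments=[
    [0,0,0,0,0,-7.5,1.0],
    [0,0,0,0,0,-7.5,1.0],
    [0,0,0,0,0,-7.5,1.0],
    [0,0,0,0,0,-7.5,1.0],
    [0,0,0,0,0,0,1.0],
  ],
)

```text
clock: 35.3
eef_pos: [620.3, 154.8, 102.2]
eef_rot: [3.141, 0.0, 2.13]
wrist_force: [-0.8, -0.1, 3.5]
finger_gap: 13.7
```

```bash
python3 -c "
from h import *
go(620.3,154.8,181.75,108); print(read_state()['moment'])
p=shot('wrist','w17')
"
```

```text
clock 35.3 pos [620.3 154.8 102.2] yaw 122.03 gap 13.7 F [-0.8 -0.1  3.5]
tool cm dx -0.00 dy -0.00 dz -0.58 wz -59.7
[-0.00110686 -0.02505902  0.14858531]
```

View pics/w17.png

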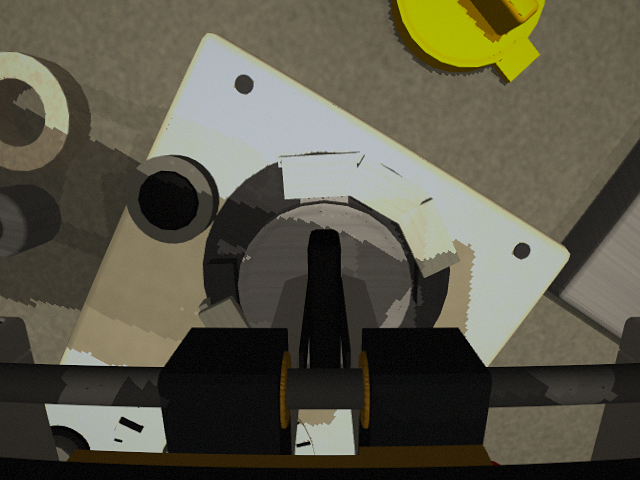

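The pan turns freely; I'm 30° in and the moment is small. Completing the turn.

Request:
jog_arm(
  increments=[
    [0,0,0,0,0,-7.5,1.0],
    [0,0,0,0,0,-7.5,1.0],
    [0,0,0,0,0,-7.5,1.0],
    [0,0,0,0,0,-7.5,1.0],
    [0,0,0,0,0,-7.5,1.0],
    [0,0,0,0,0,-7.5,1.0],
    [0,0,0,0,0,-7.5,1.0],
    [0,0,0,0,0,-6.5,1.0],
    [0,0,0,0,0,0,1.0],
    [0,0,0,0,0,0,1.0],
  ],
)

```text
clock: 36.6
eef_pos: [620.3, 154.8, 102.2]
eef_rot: [3.142, 0.0, -3.126]
wrist_force: [-0.0, -0.3, 4.0]
finger_gap: 13.6
```

```bash
python3 -c "
from h import *
go(620.3,154.8,181.75,108); print(read_state()['moment'])
p=shot('wrist','w18')
"
```

```text
clock 36.6 pos [620.3 154.8 102.2] yaw -179.13 gap 13.6 F [-0.  -0.3  4. ]
tool cm dx 0.00 dy -0.00 dz -0.58 wz -0.9
[ 0.03778712 -0.06534278  0.18496353]
```

View pics/w18.png

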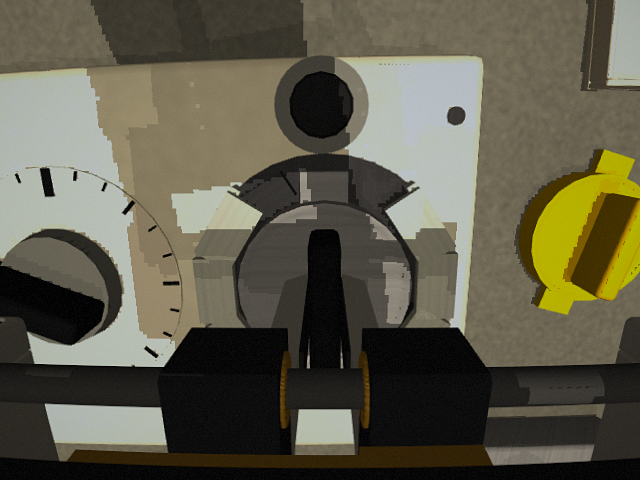

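The pan's lug now shows at (325,185), clear of the claws. Lifting straight up.

Request:
jog_arm(
  increments=[
    [0,0,-1.5,0,0,0,1.0],
    [0,0,-1.5,0,0,0,1.0],
    [0,0,-1.5,0,0,0,1.0],
    [0,0,-3,0,0,0,1.0],
    [0,0,-4,0,0,0,1.0],
    [0,0,0,0,0,0,1.0],
    [0,0,0,0,0,0,1.0],
  ],
)

```text
clock: 37.52
eef_pos: [619.7, 154.7, 215.3]
eef_rot: [-3.141, -0.002, -3.123]
wrist_force: [-0.1, -0.8, -6.2]
finger_gap: 13.5
```

```bash
python3 -c "
from h import *
go(430,395,-178,108); print(read_state()['moment'])
p=shot('wrist','w19')
p=shot('side','s19')
fit(p,'tray_in',22,n=1)
q=shot('scene'); fit(q,'tray_in',22,n=1)
"
```

```text
clock 37.525 pos [619.7 154.7 215.3] yaw -178.93 gap 13.5 F [-0.1 -0.8 -6.2]
tool cm dx 18.52 dy 24.38 dz 10.73 wz -0.9
[ 0.03475849 -0.11106306 -0.03922469]
tray_in 0.84 rect c 425.1 400.1 size 168.6 167.8 ang -86.3 | area 25103 cent 429.6 395.3 px [265. 436.]
tray_in 0.77 rect c 440.9 396.7 size 184.0 159.1 ang 3.7 | area 27822 cent 440.4 397.6 px [471. 267.]
```

View pics/s19.png

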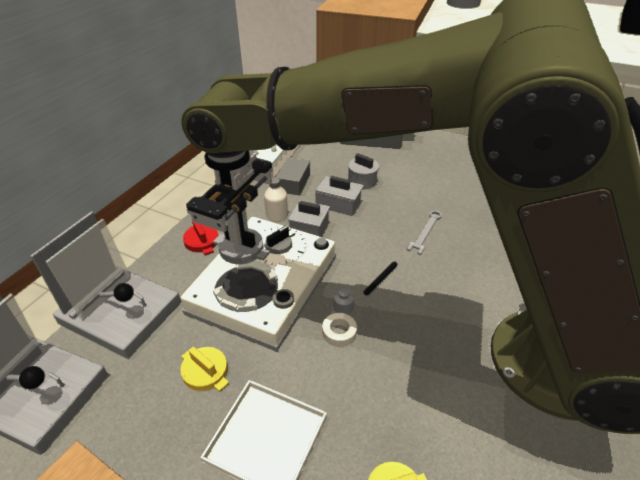

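The pan hangs from the gripper above the empty mount. The tray is at (265,436). Moving towards it for a wrist view.

Request:
jog_arm(
  increments=[
    [2,4.2,0,0,0,0,1.0],
    [2,4.2,0,0,0,0,1.0],
    [2,4.2,0,0,0,0,1.0],
    [2,4.2,0,0,0,0,1.0],
    [2,4.2,0,0,0,0,1.0],
    [0,3.4,0,0,0,0,1.0],
    [0,0,0,0,0,0,1.0],
    [0,0,0,0,0,0,1.0],
  ],
)

```text
clock: 38.78
eef_pos: [515.7, 396.4, 216.3]
eef_rot: [-3.141, -0.001, -3.123]
wrist_force: [-0.6, -0.2, -6.9]
finger_gap: 13.7
```

```bash
python3 -c "
from h import *
go(430,395,-178,108); print(read_state()['moment'])
p=shot('wrist','w20')
fit(p,'tray_in',22,n=1)
"
```

```text
clock 38.775 pos [515.7 396.4 216.3] yaw -178.93 gap 13.7 F [-0.6 -0.2 -6.9]
tool cm dx 8.57 dy 0.02 dz 10.83 wz -0.9
[-0.00901573 -0.12846699  0.05147245]
tray_in 0.78 rect c 425.4 398.2 size 160.3 160.2 ang -87.2 | area 23252 cent 420.7 398.5 px [329. 118.]
```

View pics/w20.png

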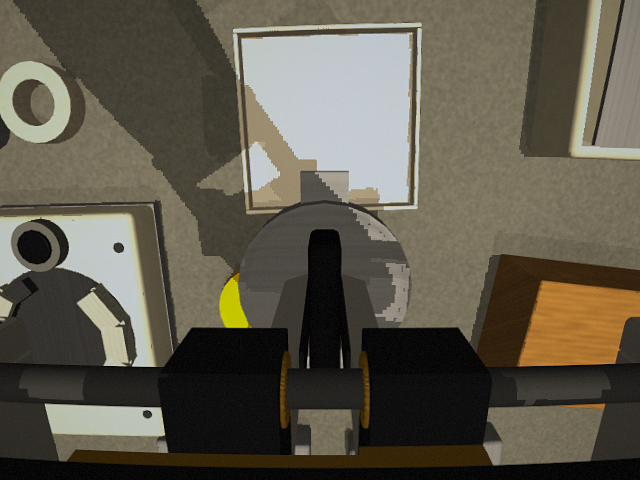

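The tray's centre is at (425,398), and its measured size is 160 mm as stated. Moving over it, then lowering.

Request:
jog_arm(
  increments=[
    [3,0.1,0,0,0,0,1.0],
    [3,0.1,0,0,0,0,1.0],
    [3,0.1,0,0,0,-3,1.0],
    [0,0,4,0,0,0,1.0],
    [0,0,4,0,0,0,1.0],
    [0,0,4,0,0,0,1.0],
    [0,0,0,0,0,0,1.0],
    [0,0,0,0,0,0,1.0],
  ],
)

```text
clock: 39.88
eef_pos: [426.5, 398.4, 98.9]
eef_rot: [3.14, 0.002, -3.071]
wrist_force: [-0.0, -0.3, -5.6]
finger_gap: 14.0
```

```bash
python3 -c "
from h import *
go(425.4,398.2,-178,46.2)
p=shot('wrist','w21')
"
```

```text
clock 39.875 pos [426.5 398.4  98.9] yaw -175.96 gap 14.0 F [-0.  -0.3 -5.6]
tool cm dx 0.11 dy -0.02 dz 5.27 wz 2.0
```

View pics/w21.png

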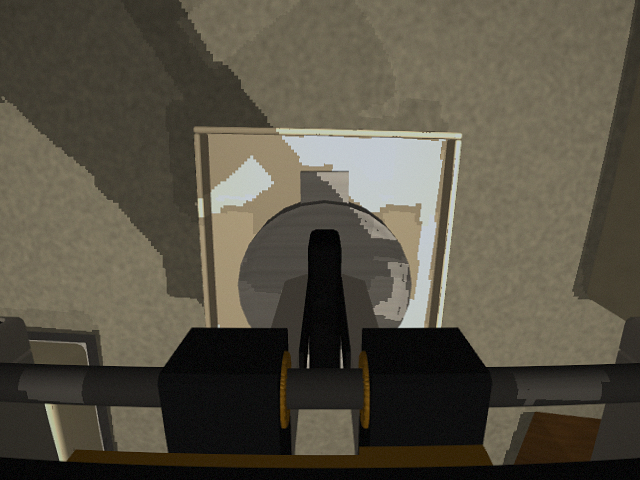

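The pan is centred between the tray walls (205–440). Lowering.

Request:
jog_arm(
  increments=[
    [0,0,2.5,0,0,0,1.0],
    [0,0,1.5,0,0,0,1.0],
    [0,0,0.7,0,0,0,1.0],
    [0,0,0.4,0,0,0,1.0],
    [0,0,0,0,0,0,1.0],
  ],
)

```text
clock: 40.55
eef_pos: [425.9, 398.4, 46.4]
eef_rot: [3.141, 0.001, -3.07]
wrist_force: [-0.8, 0.1, -7.1]
finger_gap: 13.7
```

Request:
jog_arm(
  increments=[
    [0,0,0.2,0,0,0,1.0],
    [0,0,0.1,0,0,0,1.0],
    [0,0,0,0,0,0,1.0],
  ],
)

```text
clock: 40.92
eef_pos: [426.0, 398.5, 46.1]
eef_rot: [3.141, 0.001, -3.07]
wrist_force: [-11.0, -10.5, 25.7]
finger_gap: 13.7
```

The pan is on the tray floor. Releasing and going back to the dial.

Request:
jog_arm(
  increments=[
    [0,0,-0.1,0,0,0,4.5],
    [0,0,0,0,0,0,4.5],
    [0,0,0,0,0,0,4.5],
    [0,0,0,0,0,0,4.5],
    [0,0,-3,0,0,0,4.5],
    [0,0,-5,0,0,0,4.5],
    [0,0,-6,0,0,0,4.5],
    [0,0,-6,0,0,0,4.5],
    [0,0,0,0,0,0,4.5],
    [0,0,0,0,0,0,4.5],
  ],
)

```text
clock: 42.18
eef_pos: [425.4, 398.0, 243.0]
eef_rot: [-3.141, -0.001, -3.071]
wrist_force: [-1.1, 0.7, -0.8]
finger_gap: 44.8
```

```bash
python3 -c "
from h import *
go(625,8,74,46.2)
p=shot('wrist','w22')
"
```

```text
clock 42.175 pos [425.4 398.  243. ] yaw -175.93 gap 44.8 F [-1.1  0.7 -0.8]
tool cm dx -17.14 dy -40.32 dz 19.68 wz 110.1
```

View pics/w22.png

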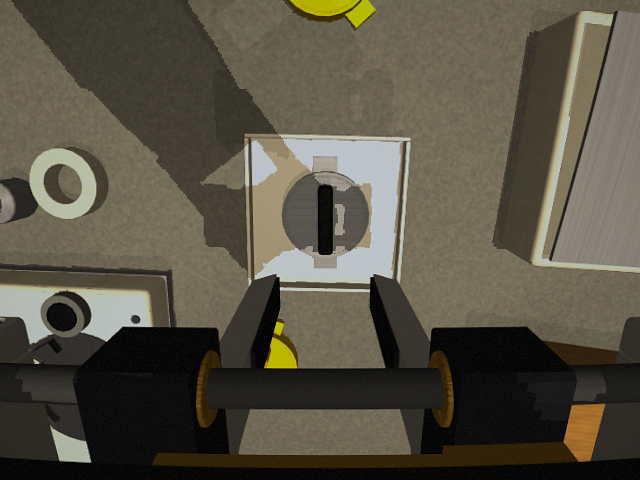

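The pan stands flat and central in the tray at (325,214), released. Going to the tare dial.

Request:
jog_arm(
  increments=[
    [-1.7,-4.0,-0.5,0,0,0,4.5],
    [-1.7,-4.0,-0.5,0,0,0,4.5],
    [-1.7,-4.0,0,0,0,0,4.5],
    [-1.7,-4.0,0,0,0,0,4.5],
    [-1.7,-4.0,0,0,0,0,4.5],
    [-1.7,-4.0,0,0,0,0,4.5],
    [-1.7,-4.0,0,0,0,0,4.5],
    [-1.7,-4.0,0,0,0,0,4.5],
    [-1.7,-4.0,0,0,0,0,4.5],
    [-1.8,-4.3,0,0,0,0,4.5],
    [0,0,0,0,0,10,4.5],
    [0,0,0,0,0,10,4.5],
    [0,0,0,0,0,10,4.5],
    [0,0,0,0,0,10,4.5],
    [0,0,0,0,0,10,4.5],
    [0,0,0,0,0,10,4.5],
    [0,0,0,0,0,10,4.5],
    [0,0,0,0,0,10,4.5],
    [0,0,0,0,0,10,4.5],
    [0,0,0,0,0,0,4.5],
  ],
)

```text
clock: 44.72
eef_pos: [624.5, 8.4, 252.3]
eef_rot: [-3.139, -0.0, 1.643]
wrist_force: [0.9, 0.2, -0.9]
finger_gap: 44.8
```

```bash
python3 -c "
from h import *
go(625,8,74,46.2)
p=shot('wrist','w23')
"
```

```text
clock 44.725 pos [624.5   8.4 252.3] yaw 94.13 gap 44.8 F [ 0.9  0.2 -0.9]
tool cm dx -0.04 dy 0.05 dz 20.61 wz 20.1
```

View pics/w23.png

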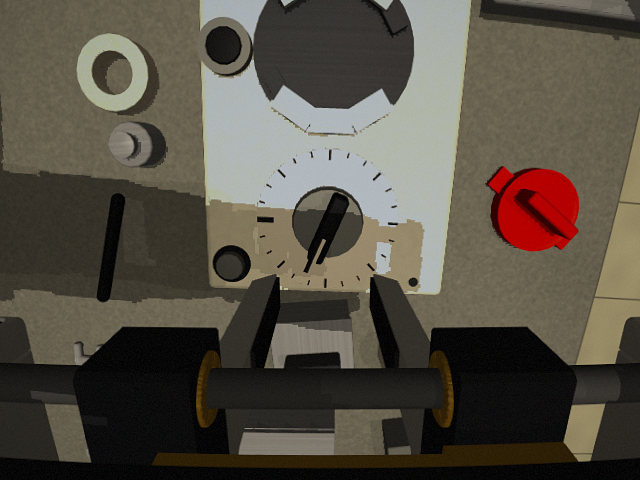

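```bash
python3 -c "
from h import *
p=shot('wrist')
cv2.imwrite('pics/c6.png',cv2.resize(p['image'][140:295,240:420],None,fx=4.4,fy=3.87,interpolation=cv2.INTER_CUBIC)[:,:,::-1])
"
```

```text
(no output)
```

View pics/c6.png

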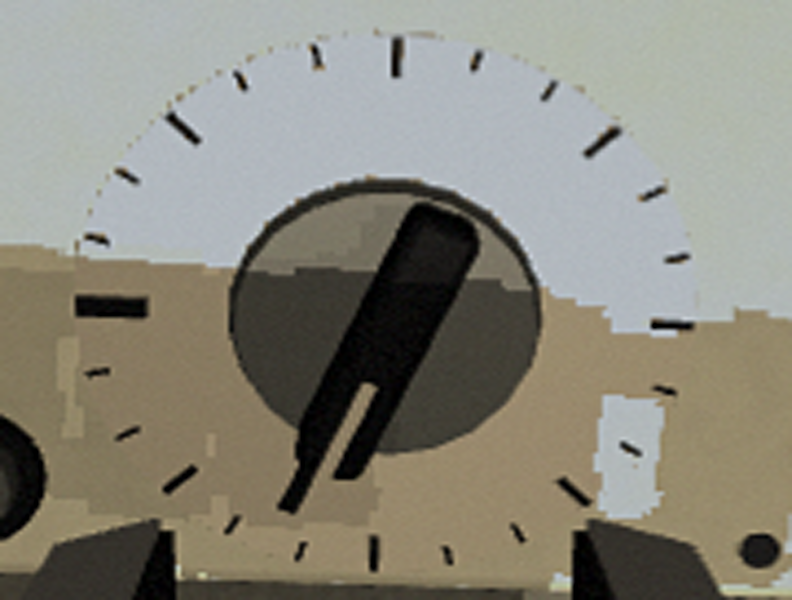

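```bash
python3 -c "
from h import *
p=shot('wrist')
def c(x,y): return [240+x/4.4,140+y/3.87]
a=onz(p,[c(445,213),c(325,462),c(370,385)],102); print(a)
d=a[1]-a[0]; print('len',np.hypot(*d[:2]),'ptr dir',np.degrees(np.arctan2(d[1],d[0])),'mid',(a[0]+a[1])/2)
d=a[1]-a[2]; print('line dir',np.degrees(np.arctan2(d[1],d[0])))
t=onz(p,[c(112,306),c(374,552),c(397,57),c(672,324),c(180,478),c(602,142),c(184,128),c(574,491)],60); print(t)
print('dial c',(t[0]+t[3])/2,(t[1]+t[2])/2,(t[4]+t[5])/2,(t[6]+t[7])/2)
for i,j in [(0,3),(1,2),(4,5)]:
  d=t[i]-t[j]; print(np.degrees(np.arctan2(d[1],d[0])),np.hypot(*d[:2]))
for z in (74,80,90):
  q=onz(p,[c(290,508)],z)[0]; e=q[:2]-[625.5,8]; print(z,q,np.degrees(np.arctan2(e[1],e[0])),np.hypot(*e))
"
```

```text
[[635.09802927  39.60564829 102.        ]
 [616.96870072 -16.14768948 102.        ]
 [624.22415181   1.71958387 102.        ]]
len 58.62684731072348 ptr dir -108.0129855169061 mid [626.033365   11.7289794 102.       ]
line dir -112.10083609577384
[[569.14475218   6.27991482  60.        ]
 [629.16121099 -52.17907854  60.        ]
 [624.52799622  69.20141133  60.        ]
 [687.69735777  10.91318782  60.        ]
 [585.55892799 -35.9757939   60.        ]
 [668.12077339  53.04785989  60.        ]
 [582.24578198  49.72372296  60.        ]
 [671.44885143 -32.80883446  60.        ]]
dial c [628.42105498   8.59655132  60.        ] [626.8446036   8.5111664  60.       ] [626.83985069   8.536033    60.        ] [626.8473167    8.45744425  60.        ]
-177.76190533996893 118.64310983352624
-87.81402402202063 121.46888490075781
-132.84329402042275 121.41527601591866
74 [610.28919613 -37.0352078   74.        ] -108.6625824743492 47.53460314516956
80 [610.43638943 -34.92471683  80.        ] -109.33754961809794 45.49113845848298
90 [610.6817116  -31.40723187  90.        ] -110.607750007921 42.10120657565076
```

The ticks give the dial axis (626.8,8.5) and the zero direction 182.2°. The pointer is at about 250.5°, so the knob stands at about +68°. I'll grip the bar with tool yaw 70.5.

Request:
jog_arm(
  increments=[
    [0.05,0.23,0,0,0,8,4.5],
    [0,0,0,0,0,8,4.5],
    [0,0,0,0,0,7.6,4.5],
    [0,0,4,0,0,0,4.5],
    [0,0,4,0,0,0,4.5],
    [0,0,0,0,0,0,4.5],
    [0,0,0,0,0,0,4.5],
  ],
)

```text
clock: 45.75
eef_pos: [627.7, 9.0, 175.7]
eef_rot: [3.14, -0.001, 1.231]
wrist_force: [0.6, -1.0, 0.5]
finger_gap: 45.1
```

```bash
python3 -c "
from h import *
go(626.8,9,70.5,99)
p=shot('wrist','w24')
"
```

```text
clock 45.75 pos [627.7   9.  175.7] yaw 70.54 gap 45.1 F [ 0.6 -1.   0.5]
tool cm dx -0.03 dy -0.08 dz 7.67 wz 0.0
```

View pics/w24.png

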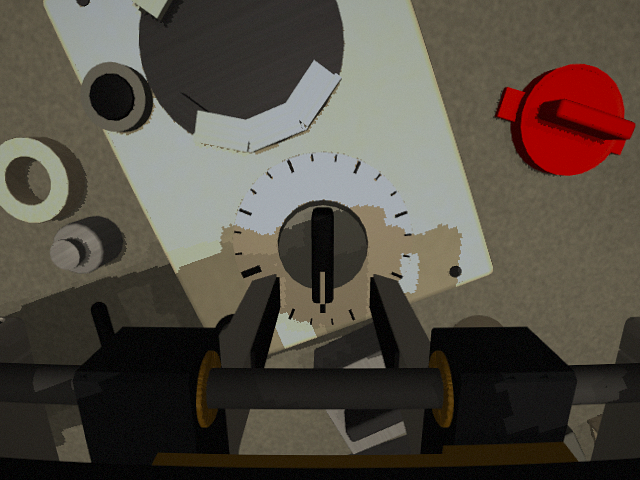

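The bar is centred and parallel at (322,255). Descending and closing.

Request:
jog_arm(
  increments=[
    [-0.05,-0.1,3,0,0,0,4.5],
    [0,0,2.5,0,0,0,4.5],
    [0,0,2.1,0,0,0,4.5],
    [0,0,0,0,0,0,4.5],
    [0,0,0,0,0,0,1.0],
    [0,0,0,0,0,0,1.0],
    [0,0,0,0,0,0,1.0],
    [0,0,0,0,0,0,1.0],
    [0,0,0,0,0,0,1.0],
  ],
  squeeze=30,
)

```text
clock: 46.92
eef_pos: [626.3, 8.8, 98.4]
eef_rot: [3.141, -0.0, 1.23]
wrist_force: [1.4, -0.9, 3.5]
finger_gap: 13.9
```

Request:
jog_arm(
  increments=[
    [0,0,0,0,0,7,1.0],
    [0,0,0,0,0,7,1.0],
    [0,0,0,0,0,7,1.0],
    [0,0,0,0,0,7,1.0],
    [0,0,0,0,0,7,1.0],
    [0,0,0,0,0,7,1.0],
    [0,0,0,0,0,7,1.0],
    [0,0,0,0,0,7,1.0],
    [0,0,0,0,0,7,1.0],
    [0,0,0,0,0,5.3,1.0],
    [0,0,0,0,0,0,1.0],
    [0,0,0,0,0,0,1.0],
  ],
)

```text
clock: 48.42
eef_pos: [625.9, 9.3, 98.4]
eef_rot: [-3.141, 0.0, 0.038]
wrist_force: [-1.5, 3.0, 5.2]
finger_gap: 13.9
```

```bash
python3 -c "
from h import *
go(626.8,9,2.2,99); print(read_state()['moment'])
p=shot('wrist','w25')
"
```

```text
clock 48.425 pos [625.9   9.3  98.4] yaw 2.18 gap 13.9 F [-1.5  3.   5.2]
tool cm dx 0.09 dy 0.04 dz -0.06 wz -0.0
[ 0.51681181  0.44250455 -0.04634766]
```

View pics/w25.png

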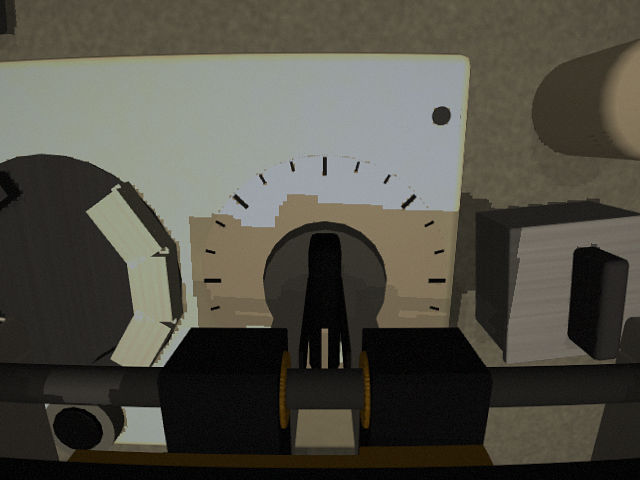

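The knob has followed. Releasing and lifting for a check.

Request:
jog_arm(
  increments=[
    [0,0,0,0,0,0,4.5],
    [0,0,0,0,0,0,4.5],
    [0,0,0,0,0,0,4.5],
    [0,0,-3,0,0,0,4.5],
    [0,0,-5,0,0,0,4.5],
    [0,0,-4,0,0,0,4.5],
    [-4,0,0,0,0,0,0],
    [-4,0,0,0,0,0,0],
    [0,0,0,0,0,0,0],
    [0,0,0,0,0,0,0],
  ],
)

```text
clock: 49.72
eef_pos: [546.6, 5.8, 218.3]
eef_rot: [3.142, -0.001, 0.038]
wrist_force: [-0.1, 0.0, 0.4]
finger_gap: 8.4
```

```bash
python3 -c "
from h import *
go(538,-38,2.2,94)
p=shot('wrist','w26')
cv2.imwrite('pics/c7.png',cv2.resize(p['image'][40:260,200:460],None,fx=3,fy=2.7,interpolation=cv2.INTER_CUBIC)[:,:,::-1])
"
```

```text
clock 49.725 pos [546.6   5.8 218.3] yaw 2.17 gap 8.4 F [-0.1  0.   0.4]
tool cm dx -1.03 dy 4.34 dz 12.43 wz -0.0
```

View pics/c7.png

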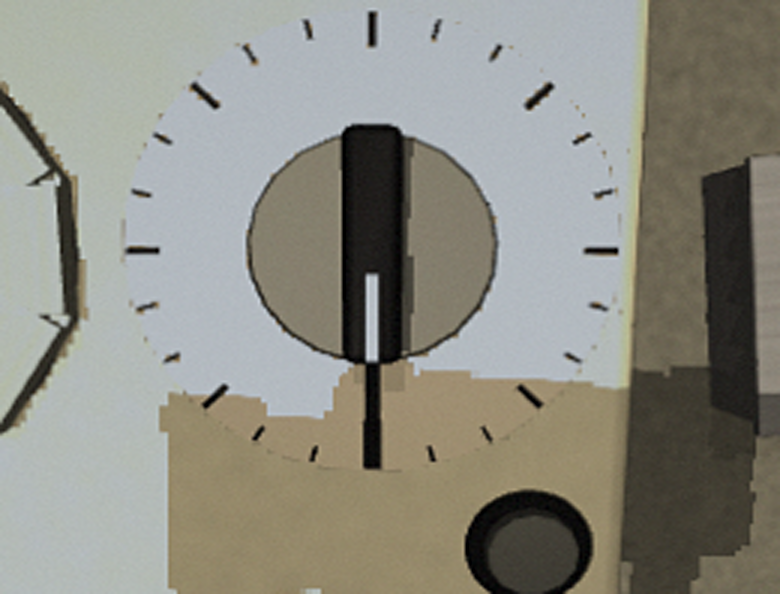

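The pointer lies exactly on the zero mark at crop (372,440). Next is the off button, at crop (533,556).

```bash
python3 -c "
from h import *
p=shot('wrist')
w=onz(p,[[377.7,246.5]],72)[0]; print(w)
go(w[0],w[1],2.2,94)
"
```

```text
[537.1429239  -38.68589943  72.        ]
clock 49.825 pos [546.7   5.8 217.8] yaw 2.17 gap 1.9 F [-0.2 -0.2  1.1]
tool cm dx -1.13 dy 4.41 dz 12.38 wz -0.0
```

Request:
jog_arm(
  increments=[
    [-0.5,2.2,0,0,0,0,0],
    [-0.55,2.15,0,0,0,0,0],
    [0,0,4,0,0,0,0],
    [0,0,4,0,0,0,0],
    [0,0,3,0,0,0,0],
    [0,0,0,0,0,0,0],
    [0,0,0.7,0,0,0,0],
    [0,0,0.5,0,0,0,0],
    [0,0,0.3,0,0,0,0],
    [0,0,0.3,0,0,0,0],
    [0,0,0,0,0,0,0],
  ],
)

```text
clock: 51.2
eef_pos: [537.2, -38.0, 90.0]
eef_rot: [-3.142, -0.0, 0.038]
wrist_force: [-0.1, 0.1, 0.1]
finger_gap: 0.5
```

Request:
jog_arm(
  increments=[
    [0,0,0.15,0,0,0,0],
    [0,0,0.15,0,0,0,0],
    [0,0,0,0,0,0,0],
  ],
)

```text
clock: 51.58
eef_pos: [537.4, -38.0, 88.1]
eef_rot: [3.141, -0.001, 0.038]
wrist_force: [-5.8, 1.0, 15.8]
finger_gap: 0.3
```

Request:
jog_arm(
  increments=[
    [0,0,0.15,0,0,0,0],
    [0,0,0,0,0,0,0],
  ],
)

```text
clock: 51.82
eef_pos: [537.5, -38.0, 87.9]
eef_rot: [3.141, -0.001, 0.038]
wrist_force: [-13.2, 1.7, 31.4]
finger_gap: 0.7
```

The tip stopped at 66 mm, which is the button fully in. Lifting and checking everything.

Request:
jog_arm(
  increments=[
    [0,0,-3,0,0,0,0],
    [0,0,-5,0,0,0,0],
    [0,0,-6,0,0,0,2],
    [0,0,-6,0,0,0,2],
    [0,4,-4,0,0,0,2],
    [0,4,0,0,0,0,2],
    [0,0,0,0,0,0,2],
    [0,0,0,0,0,0,2],
  ],
)

```text
clock: 52.82
eef_pos: [540.1, -117.5, 325.0]
eef_rot: [-3.141, 0.001, 0.038]
wrist_force: [1.2, 0.5, 0.5]
finger_gap: 20.1
```

```bash
python3 -c "
from h import *
go(538,-38,2.2,94)
p=shot('wrist','w27')
silfit(p,'lid_round',[583.5,-400.3,0],zb=38)
silfit(p,'lid_oblong',[600,-267,4],zb=38)
silfit(p,'lid_square',[622,-137,8],zb=38)
shot('side','s27'); shot('scene','sc27')
"
```

```text
clock 52.825 pos [ 540.1 -117.5  325. ] yaw 2.17 gap 20.1 F [1.2 0.5 0.5]
tool cm dx 0.09 dy -7.95 dz 23.10 wz -0.0
lid_round [ 583.2 -401.4    1.9] IoU 0.95
lid_oblong [ 598.2 -270.8    3.6] IoU 0.976
lid_square [ 621.9 -137.     8.3] IoU 0.976
```

View pics/w27.png

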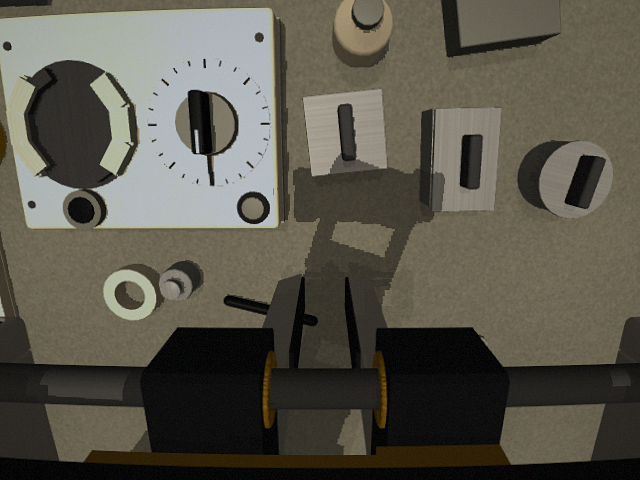

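View pics/s27.png

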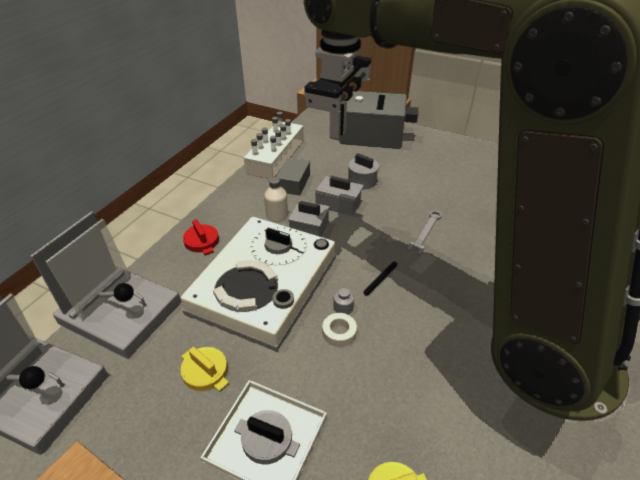

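View pics/sc27.png

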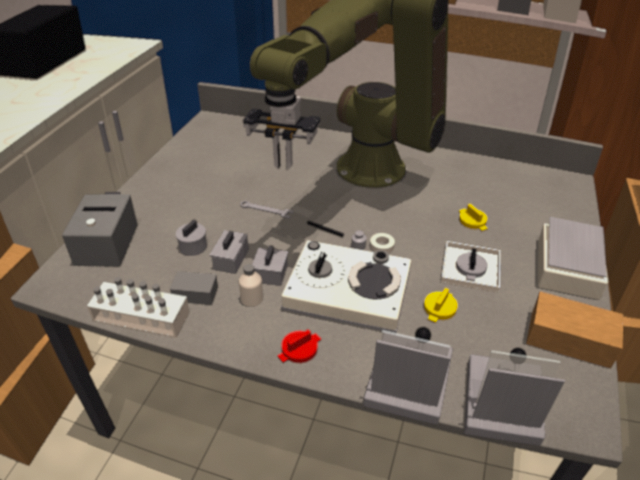

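```bash
python3 -c "
from h import *
p=shot('wrist')
a=cv2.resize(p['image'][50:230,140:290],None,fx=2.6,fy=2.6,interpolation=cv2.INTER_CUBIC)
q=shot('side'); b=cv2.resize(q['image'][145:245,285:390],None,fx=3.7,fy=4.68,interpolation=cv2.INTER_CUBIC)
cv2.imwrite('pics/c8.png',np.hstack([a,b])[:,:,::-1])
for o in ['cup_oblong','lid_oblong']:
  for r in recognise(p,o)[:2]: print(o,r['conf'],cam2w(p,r['centre']))
"
```

```text
cup_oblong 0.6 [ 601.43882241 -233.7911644    32.67580005]
lid_oblong 0.82 [ 603.60988042 -264.81685847   57.34972991]
```

View pics/c8.png

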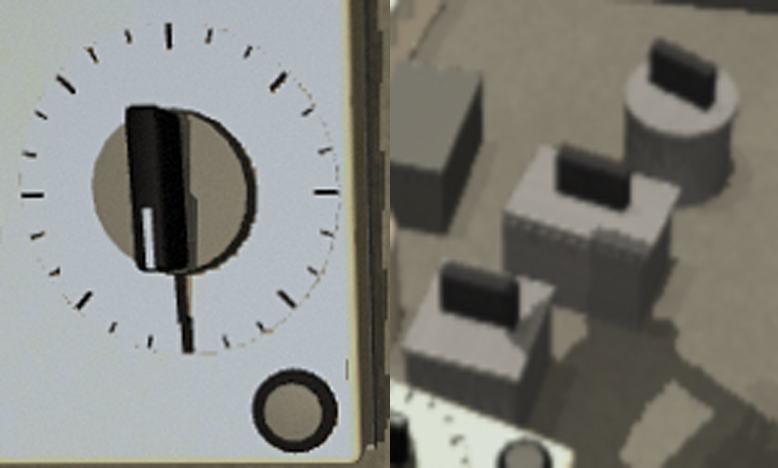

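The lids are flush on their cups, the off button is sunk into its rim, and the pointer joins the zero tick. Handing in.

```bash
python3 -c "
from h import *
print(sign_off()); print(read_state()['clock'])"
```

```text
the job is handed in; nothing more can be done
None
the job is handed in; nothing more can be done
```

The weighing corner is closed down and handed in at about 53 s of the 200 s allowed. Sign-off reports no verdict, so what follows rests on my own checks.

- **Lids:** All three (oblong, square, round) are on their own cups. Each reached its seated height with contact force, and the last side and wrist pictures show them flush and level.
- **Pan:** I pressed the release button to its stop, twisted the pan about 90° anticlockwise, lifted it, and set it in the middle of the wash tray. It was let go upright, and the last pictures still show it there.
- **Tare knob:** I turned it about 68° clockwise, after the pan was in the tray. The pointer lies on the zero mark in two close-ups.
- **Off button:** I pressed it last, down to its stop (about 6 mm of travel). It sits sunk in its rim.
- **Other things:** The bystanders and the red and yellow look-alikes look unmoved. The arm ended open and clear of everything.

One check disagreed slightly. The final outline fit of the oblong lid came out about 4 mm from where I released it; the other two agreed within about 1 mm. A plug inside the cup allows only about 3 mm of play, so I put this down to measurement error or a small cup shift and left it.

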